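# Grease a bearing: put the brush away, snap the coupler on the tilted nipple and hold

### The job

The bearing's grease nipple has just been brushed clean, so first lay the brush flat and lengthwise in the empty compartment of the kit tray and let go of it. Then take the grease coupler, press it squarely (in line with the tilted nipple) onto the nipple until the nipple snaps in, and finish like that: the program ends while the gripper still holds the coupler pressed on against the spring. Leave the scraper, tin and wrench where they are.

Things in the scene. Friction and masses are not known exactly. Their poses are not given: they have to be found in the camera images.
- brush: Loose cleaning brush, 180 mm long, on the bench between robot and bearing, 70 to 120 g. Origin: mid-length, centre of the underside, near its balance point: grip it there. x along it to the bristles, z up. Wooden handle 22 mm wide, 18 thick, from x = -90 to +38 mm; then a ferrule 27 wide and dark bristles 25 wide. Bristles may point either way in the tray.
- tray: Fixed grey open tray, 213 x 162 mm, 20 mm high, floor 4 mm thick, walls 4 mm thick. Origin: centre of its underside; x along its two parallel compartments, y across them. The compartment on the +y side (205 x 88 mm inside) is empty; the one on the -y side (62 mm wide) holds the scraper.
- tray_slot (a point): Centre of the inner floor of the empty, wider compartment (4 mm above the bench). x along the 205 mm length, y across the 88 mm width, z up.
- coupler: Loose round metal grease coupler, 68 mm high, 150 to 300 g, upright on its socket; may swap places with the tin. Origin: centre of underside (socket mouth); z: its axis, up. Skirt 34 mm diameter, 16 high, socket 25 wide, 11 deep; collar 44 diameter from 16 to 22 mm, fingertips can bear on its top; grip barrel 28 diameter from 22 to 62 mm, then a small cap.
- bearing: Fixed grey bearing block (170 mm along x, 50 mm along y, 95 mm high; shaft stub along y reaching 60 mm either side). Origin: centre of its underside. Its steel nipple stands in a brass hexagon at the top, leaning 0.44 rad (25 degrees) from vertical towards the block's own -x side, roughly to the robot. A small white pin on the far side of the top rises as the nipple is pressed.
- nipple_tip (a point): Centre of the nipple's flat tip (10 mm diameter), about 119 mm above the bench, moving with the nipple. z points outwards along the nipple's axis: the coupler's z must lie along it. The head widens in 4 mm to 20 mm diameter, is 12 mm high in all, and its tip stands 22 mm above the hexagon.
- nipple (a joint): How far the nipple is pushed in along its axis, m: 0 out (start), 0.008 fully in, a hard stop. Its spring resists from about 6 N, rises to about 14 N at 4 mm, then gives way (the snap) to about 8 N at 8 mm. It does not latch: let go, it springs out. Fully in, the coupler still clears the hexagon by 3 mm.
- scraper: Loose scraper, 175 mm long, handle 22 mm wide, in the tray's narrower compartment; leave alone. Origin: middle of its length, underside.
- tin: Loose lidded tin, 66 mm diameter, 78 mm high, standing on the bench; leave alone. Origin: centre of its underside.
- wrench: Loose wrench, 180 mm long, 8 mm thick, flat on the bench beyond the tray; leave alone. Origin: middle of its length, underside.
Things that resemble listed ones, but are neither listed nor needed, are in the scene too. Leave any orange, pink or yellow look-alike of the brush alone.

How it is judged:
By the outcome, as a careful person would: the job done as asked, in the order asked, and still so for the second after the job is handed in, while the arm keeps its last pose, push and grip.
It also fails if it takes over 61 s, if anything falls off the work surface, if the arm or the gripper's body presses on something with over 40 N, if the wrist force passes 120 N, or if a joint passes its speed limit or range.

### The arm

A 6-joint arm with a two-finger parallel gripper is mounted at the origin on the work surface. World frame = base frame: x ahead of the robot, y to its left, z up, the work surface at z = 0. Lengths are in m, angles in rad, forces in N, time in s.
With the tool pointing down it reaches from about 0.4 to 0.925 m from the base axis. Payload 3.4 kg.
Tool frame: the origin (TCP) lies on the front face of the gripper's body, between the roots of the fingers; the fingertips stand 73 mm ahead of it and the grasp point (between the pads) lies 54 mm ahead of it; z points along the fingers, x is the direction in which the jaws open and shut, and the axes are right-handed (so a half turn about z gives the same grasp; the last joint's range is limited). The gripper opens to 85 mm and grips with 20 to 120 N. Pads are 22 mm wide; open, the fingers measure 114 mm over their backs; the gripper's body (76 mm by 85 mm) begins 54 mm behind the grasp point. The pads swing forward as they close: fully open they stand 13 mm farther back than shut.
Start: joints at [1.188, 0.307, 1.506, -0, 1.328, -0.073], TCP at [0.175, 0.548, 0.304] pointing down, gripper open.
Joint ranges: [-3.12, 3.12], [-1.05, 2.28], [0.14, 2.33], [-1.42, 4.57], [0.1, 2.73], [-2.68, 2.68]. Speed limits (rad/s): [2.57, 2.57, 3.14, 3.14, 3.14, 3.14].

### API

Orientations are given as a rotation vector (axis times angle).
In Python, from rig import ctrl, optics, finish_job, spotter gives the robot as it stands. The module is installed in compiled form; this text tells all that it offers.
- The arm moves only by the tool arm_command, never from a script. Its argument "deltas" is a list of rows, each a list of 3 entries, a list of its own where there are three numbers: the closure in counts, from 0 (fully open) to 255 (shut), then the shift along the tool's x, y, z in units of 40 mm (1.0 is 40 mm), then the turn about the tool's z in units of 6 degrees (1.0 is 6 degrees). In form: [[fingers, [x, y, z], roll], ...]. A call has 1 to 12 rows; each row shifts and turns the pose as measured when the row begins, along the tool's axes as they then stand; what a row does not reach is not made up. A row lasts 1/10 s, in which the tool goes at most 50 mm and 8.59 degrees, less where a joint would pass 70% of its speed; a pose out of reach is approached as far as the arm can. A call is refused whole if a number of a shift passes 1 or a number of a turn 1, either way. A call with a gripper value outside its range is refused whole. The fingers move at their own pace and stop on an object; "newtons" is the grip in N (left out, the last holds). Time passes only in rows, so rows that do not move let the fingers close. It gives the time, the measured TCP pose, the force and the opening at its end, in the units of the state.
- ctrl.sense(): the state, without advancing time (a new reading comes with each control period).
- optics.grab_frame(name): name is "scene" or "side" or "wrist"; returns (picture, depth): 420x560x3 uint8, red, green, blue; 420x560 float32, m along the optical axis (not along the pixel's ray), 0 where there is no reading.
- optics.calibration(name): a dict with "fov_y" (degrees; the focal length in pixels is half the picture's height over the tangent of half this angle, whatever the lens; pixels are square), "cx", "cy" (the principal point, pixels), "rvec" (rotation vector, rad) and "tvec" (3), from world to camera coordinates, as OpenCV has them. Camera axes: x right, y down, z forward; pixel columns grow to the right and rows downward; lengths in m; the calibration is good to about 2 mm. A picture is of the moment at which its call begins: read the wrist's pose just before it. calibration takes no time and is no camera call; for the wrist camera it gives the pose at the moment of the call.
- finish_job(): hands the job in, once; it reports no verdict.
Trained networks look in the newest picture that a camera, given by its name, has taken for a name from the list of things; names that differ only in an ending like _2 or _b are one class to them, and where a whole thing is asked for, a point or a joint stands for the part that bears it (a point fixed in the world has none). Each returns a list of dicts, best first, with "conf" (0 to 1); they miss things now and then, are a little off and sometimes report something else, mostly with a low value. They report only what shows in the picture. A call takes as long as a camera call. They do not tell look-alikes from the thing itself.
- spotter.recognise(query, camera): "rect" ([centre column, centre row, width, height] in pixels, round what is visible of it).
- spotter.mark_of(query, camera): "at" ([column, row] in pixels: a listed point, or the origin of a listed thing).
The state is a dict: "time_s": time; "joint_positions": joint angles; "joint_vel": joint speeds; "tau": joint torques, N m; "tcp_pos": TCP position; "orientation": TCP orientation; "wrist_force": force on the tool from outside, world axes, zero at the start; "moment": the same for the moment, N m; "gripper_width": finger opening in m.
Only numpy, scipy, OpenCV 4.12 (cv2) and the standard library are available. Lean on these libraries where they do the work, as an engineer would, in place of code of your own. Each camera call takes 0.05 s, during which the arm holds its last target.

## Working session

There is one attempt and no reset: what is moved stays moved. The work goes in short steps, Python scripts to look and compute and a tool call to move; the robot and the scene stay as the last step left them, time stands still between calls to the robot, and variables do not carry over. Pictures are saved under pics/ and viewed, and the job is handed in when it is done.

Besides the shell and the picture viewer there is one more tool, called after "Request:" by a JSON object that holds its "name" and its "arguments". arm_command: Moves the arm, as the interface text tells. Its arguments: {"type":"object","properties":{"deltas":{"type":"array"},"newtons":{"type":"number"}},"required":["deltas"]}

```bash
mkdir -p pics
cat > h.py <<'E'
import numpy as np,cv2
from scipy.spatial.transform import Rotation as R
from rig import ctrl,optics,finish_job,spotter
def K(n):
    c=optics.calibration(n);f=210/np.tan(np.radians(c['fov_y']/2));return c,f
def w(n,px,d,cal=None):
    c,f=cal or K(n)
    p=np.array([(px[0]-c['cx'])/f*d,(px[1]-c['cy'])/f*d,d])
    return R.from_rotvec(c['rvec']).inv().apply(p-np.array(c['tvec']))
def proj(n,P,cal=None):
    c,f=cal or K(n)
    q=R.from_rotvec(c['rvec']).apply(np.atleast_2d(P))+np.array(c['tvec'])
    return np.c_[q[:,0]/q[:,2]*f+c['cx'],q[:,1]/q[:,2]*f+c['cy'],q[:,2]]
def cloud(n,dep,cal=None):
    c,f=cal or K(n)
    v,u=np.mgrid[0:420,0:560]
    p=np.stack([(u-c['cx'])/f*dep,(v-c['cy'])/f*dep,dep],-1).reshape(-1,3)
    return R.from_rotvec(c['rvec']).inv().apply(p-np.array(c['tvec'])).reshape(420,560,3)
def save(n,img,s=1):
    cv2.imwrite('pics/'+n,cv2.resize(img[...,::-1],None,fx=s,fy=s,interpolation=cv2.INTER_CUBIC))
E
python3 - <<'E'
from h import *
for n in ['scene','side','wrist']:
    cal=K(n)
    im,d=optics.grab_frame(n);save(n+'0.png',im,1.4);np.savez('pics/'+n+'0.npz',im=im,d=d)
    print(n,cal)
    if n!='wrist':
        for q in ['brush','tray','tray_slot','coupler','bearing','nipple_tip','tin','wrench','scraper']:
            print(q,[(np.round(r['at']),round(r['conf'],2)) for r in spotter.mark_of(q,n)[:4]])
s=ctrl.sense();print(s)
E
```

```text
scene ({'fov_y': 43.831500070499416, 'cx': 279.96030500304636, 'cy': 211.20234840539467, 'rvec': array([ 1.09409163,  2.55199452, -0.82389094]), 'tvec': array([ 0.37891469, -0.31715931,  1.68764886])}, np.float64(521.9767491304226))
brush [(array([290., 135.]), 0.89), (array([306., 194.]), 0.84), (array([173., 256.]), 0.69), (array([407., 209.]), 0.68)]
tray [(array([366., 275.]), 0.56)]
tray_slot [(array([378., 278.]), 0.76)]
coupler [(array([207., 182.]), 0.75)]
bearing [(array([257., 232.]), 0.95)]
nipple_tip [(array([260., 201.]), 0.48)]
tin [(array([233., 147.]), 0.65)]
wrench [(array([306., 313.]), 0.8)]
scraper [(array([346., 265.]), 0.77)]
side ({'fov_y': 42.61626979392364, 'cx': 284.6696288971126, 'cy': 204.23329375291146, 'rvec': array([ 2.35674271, -0.17782459,  0.07103332]), 'tvec': array([-0.5751944 ,  0.14699376,  1.34983936])}, np.float64(538.3962680849037))
brush [(array([179., 309.]), 0.91), (array([389., 253.]), 0.77), (array([174., 182.]), 0.72), (array([251., 336.]), 0.2)]
tray [(array([253., 161.]), 0.83)]
tray_slot [(array([250., 158.]), 0.96), (array([298., 208
[... 467 characters left out ...]
np.float64(364.9391326193116))
{'time_s': 1.05, 'joint_positions': array([ 1.18850307e+00,  3.06770334e-01,  1.50640904e+00, -3.28631532e-05,
        1.32842178e+00, -7.35184598e-02]), 'joint_vel': array([-0.00113719,  0.00098505, -0.00043678,  0.00043142, -0.00085482,
       -0.0012912 ]), 'tau': array([ 4.61369145e-04, -4.57491910e+01, -2.52338952e+01, -1.19250308e-04,
        4.77537378e-04, -2.25652968e-06]), 'tcp_pos': array([0.17477681, 0.54778417, 0.30391849]), 'orientation': array([2.53658841e+00, 1.85340909e+00, 1.51768576e-05]), 'wrist_force': array([0.7807916 , 0.2192988 , 0.14884365]), 'moment': array([ 0.03892176,  0.02103149, -0.04835205]), 'gripper_width': 0.08537884425773828}
```

View pics/scene0.png

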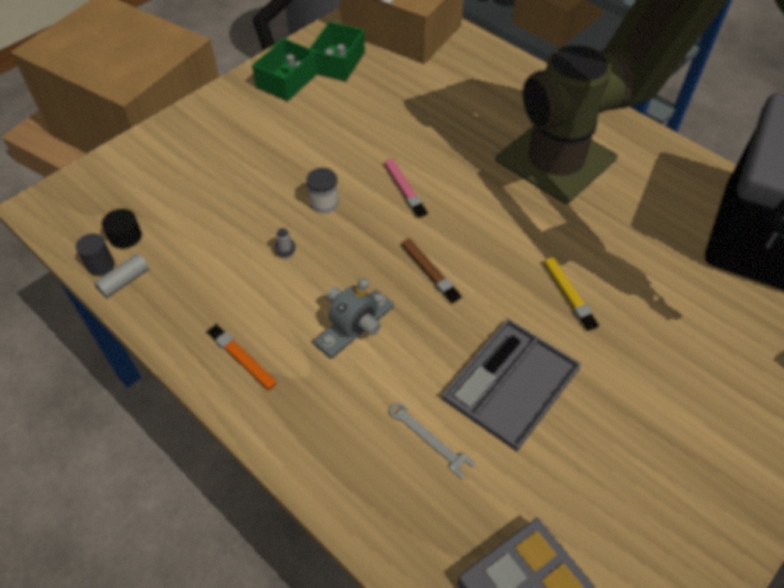

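View pics/side0.png

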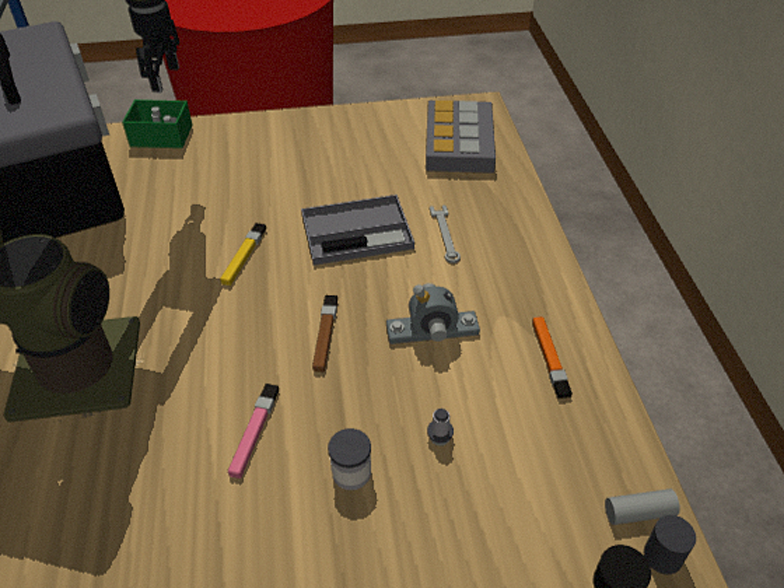

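View pics/wrist0.png

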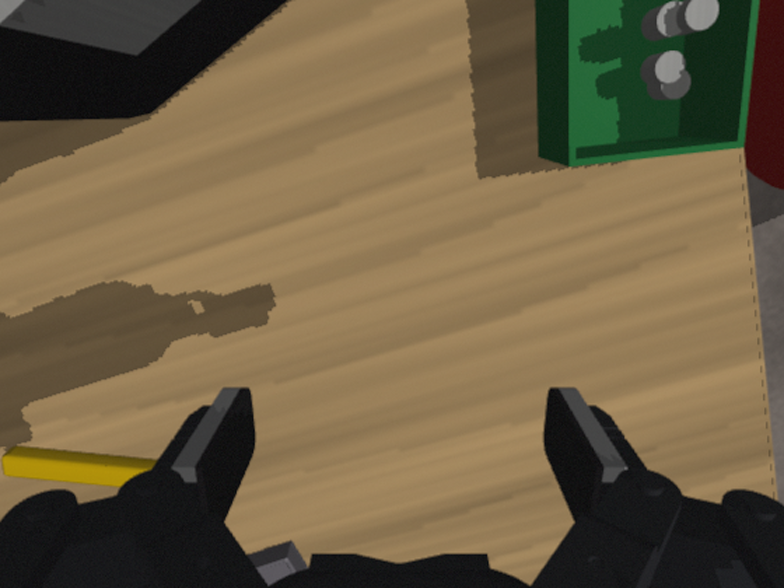

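The brush meant is the brown wooden one: scene ~(307,191), side ~(233,237) in camera pixels, between robot and bearing. The others are pink (scene 290,135), yellow (407,209) and orange (173,256) look-alikes. Next I localise everything and check with a crop.

```bash
python3 - <<'E'
from h import *
out={}
for n in ['scene','side']:
    z=np.load(f'pics/{n}0.npz');im,d=z['im'],z['d'];P=cloud(n,d);out[n]=(im,P)
    b=P[...,2]; m=(np.abs(b)<.006)&(d>0)&(P[...,0]>.2)&(P[...,0]<.9)&(abs(P[...,1])<.5)
    print(n,'bench z',np.median(b[m]))
    hsv=cv2.cvtColor(im,cv2.COLOR_RGB2HSV)
    # brown handle
    pts=P.reshape(-1,3)
    def at(u,v): return np.round(P[int(round(v)),int(round(u))],3)
    print({'brush':at(*((307,191) if n=='scene' else (233,237)))})
    for q,uv in ({'coupler':(203,172),'tin':(230,128),'bearing':(252,222),'niptip':(260,201),'tray':(366,275),'slot':(378,278),'wrench':(306,313)} if n=='scene' else {'coupler':(315,300),'tin':(250,320),'bearing':(309,215),'niptip':(301,206),'tray':(253,161),'slot':(250,158),'wrench':(319,168)}).items(): print(q,at(*uv))
E
python3 - <<'E'
import cv2,numpy as np
a=np.load('pics/scene0.npz')['im'];b=np.load('pics/side0.npz')['im']
c=[cv2.resize(x,(400,400),interpolation=cv2.INTER_CUBIC) for x in (a[140:280,190:330],b[180:320,190:330][:,:])]
cv2.imwrite('pics/crop1.png',np.hstack(c)[...,::-1])
E
```

```text
scene bench z 0.00015443292981052138
{'brush': array([0.449, 0.01 , 0.016])}
coupler [ 0.623 -0.23   0.052]
tin [ 0.466 -0.284  0.074]
bearing [0.669 0.015 0.096]
niptip [ 0.618 -0.006  0.116]
tray [0.543 0.296 0.007]
slot [0.526 0.322 0.002]
wrench [0.727 0.256 0.008]
side bench z 0.0005367546684867538
{'brush': array([0.448, 0.004, 0.016])}
coupler [ 0.613 -0.248  0.061]
tin [ 0.464 -0.288  0.077]
bearing [ 0.64  -0.022  0.095]
niptip [ 0.621 -0.009  0.117]
tray [0.532 0.309 0.003]
slot [0.525 0.326 0.002]
wrench [0.721 0.245 0.006]
```

View pics/crop1.png

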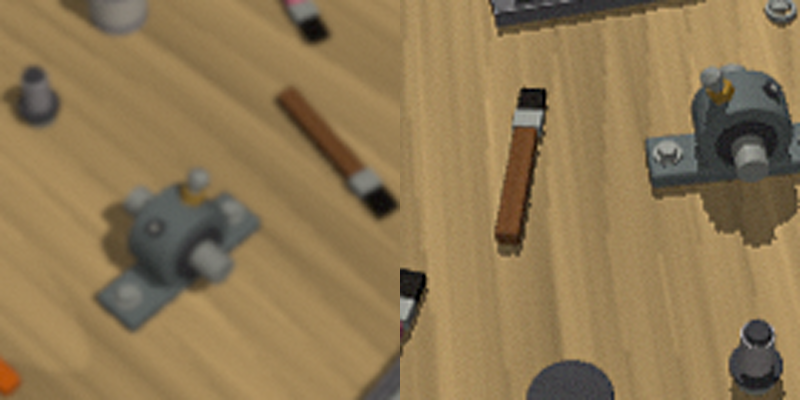

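The crop confirms a brown wooden brush with a grey ferrule and dark bristles, and the bearing with its white nipple leaning toward the robot. Next I fit precise poses from both depth clouds.

Run:
```python
from h import *
for n in ['scene','side']:
    z=np.load(f'pics/{n}0.npz');im,d=z['im'],z['d'];P=cloud(n,d).reshape(-1,3)
    P=P[d.reshape(-1)>0]
    def sel(c,r,z0,z1): return P[(np.hypot(P[:,0]-c[0],P[:,1]-c[1])<r)&(P[:,2]>z0)&(P[:,2]<z1)]
    q=sel((.449,.007),.12,.010,.03)
    (c,s,a)=cv2.minAreaRect((q[:,:2]*1000).astype(np.float32));print(n,'brush',np.round(c,1),np.round(s,1),a,np.percentile(q[:,2],50))
    q=sel((.532,.31),.15,.014,.026);r=cv2.minAreaRect((q[:,:2]*1000).astype(np.float32));print('tray rim',r,np.round(cv2.boxPoints(r)))
    q=sel((.615,-.24),.05,.0255,.062)
    def fitc(q):
        A=np.c_[2*q[:,:2],np.ones(len(q))];x=np.linalg.lstsq(A,(q[:,:2]**2).sum(1),rcond=None)[0];return x[:2],np.sqrt(x[2]+x[0]**2+x[1]**2)
    print('coupler barrel',fitc(q),len(q)); q=sel((.615,-.24),.05,.058,.08);print(' cap mean',q.mean(0),len(q))
    q=sel((.465,-.285),.06,.07,.085);r=cv2.minEnclosingCircle((q[:,:2]*1000).astype(np.float32));print('tin',r)
    q=sel((.65,0),.13,.09,.14);print('bearing bb',q.min(0),q.max(0))
    q=sel((.665,-.01),.14,.004,.02);r=cv2.minAreaRect((q[:,:2]*1000).astype(np.float32));print('bearing foot',r)
    q=sel((.62,-.007),.03,.116,.13);print('nipple top',q.mean(0),q.min(0),q.max(0),len(q))
    q=sel((.62,-.007),.03,.1,.13);print('nipple',len(q),q.mean(0))
```

```text
scene brush [503.7   4. ] [179.2 131. ] 79.75627899169922 0.01631764021206769
tray rim ((540.3192138671875, 290.2415466308594), (217.77320861816406, 163.12867736816406), 4.9648118019104) [[425. 362.]
 [439. 200.]
 [656. 218.]
 [642. 381.]]
coupler barrel (array([ 0.61998616, -0.2407229 ]), np.float64(0.012984094018214517)) 92
 cap mean [ 0.62156113 -0.23809573  0.06538141] 64
tin ((468.9931945800781, -285.8804016113281), 35.47554016113281)
bearing bb [ 0.61310133 -0.03342628  0.09004462] [0.68394974 0.01905272 0.12277558]
bearing foot ((663.8255615234375, -10.439834594726562), (271.1512145996094, 266.4767761230469), 40.015167236328125)
nipple top [ 0.62293055 -0.00623235  0.11892378] [ 0.6148028  -0.01798363  0.11622192] [0.63094378 0.00362091 0.12277558] 29
nipple 69 [ 0.62615176 -0.00628364  0.11271148]
side brush [499.3  -0. ] [183.4 135.7] 78.5955810546875 0.017490966731472248
tray rim ((534.6156005859375, 289.6739501953125), (214.5480499267578, 172.22384643554688), 5.350185394287109) [[420. 365.]
 [436. 194.]
 [649. 214.]
 [633. 385.]]
coupler barrel (array([ 0.6132997 , -0.24221428]), np.float64(0.012476384713336104)) 125
 cap mean [ 0.61226592 -0.24418602  0.0656804 ] 111
tin ((462.6435241699219, -285.3327941894531), 34.662776947021484)
bearing bb [ 0.60608761 -0.0350449   0.09003377] [0.67528969 0.01674281 0.12370451]
bearing foot ((663.5701293945312, -11.258316040039062), (272.8329162597656, 268.94891357421875), 28.242719650268555)
nipple top [ 0.61489391 -0.00985455  0.11959065] [ 0.6061409  -0.01776951  0.11644393] [ 0.62311401 -0.00137919  0.12370451] 27
nipple 76 [ 0.61884502 -0.01129349  0.11194329]
```

Run:
```python
from h import *
for n in ['scene','side']:
    z=np.load(f'pics/{n}0.npz');im,d=z['im'],z['d'];P=cloud(n,d).reshape(-1,3)
    P=P[d.reshape(-1)>0]
    q=P[(np.hypot(P[:,0]-.449,P[:,1]-.007)<.12)&(P[:,2]>.011)&(P[:,2]<.03)&(P[:,0]<.53)]
    (c,s,a)=cv2.minAreaRect((q[:,:2]*1000).astype(np.float32));print(n,'brush',np.round(c,1),np.round(s,1),a)
    q2=q[:,:2]-q[:,:2].mean(0);print(np.linalg.svd(q2,full_matrices=0)[2][0])
    # bearing top foot plates
    q=P[(abs(P[:,0]-.665)<.12)&(abs(P[:,1]+.01)<.09)&(P[:,2]>.004)&(P[:,2]<.03)]
    (c,s,a)=cv2.minAreaRect((q[:,:2]*1000).astype(np.float32));print(n,'foot',np.round(c,1),np.round(s,1),a)
s=ctrl.sense();print(R.from_rotvec(s['orientation']).as_matrix().round(3),s['tcp_pos'])
c,f=K('wrist');Rw=R.from_rotvec(c['rvec']);print('cam pos',-Rw.inv().apply(c['tvec']),Rw.as_matrix().round(2))
```

```text
scene brush [451.3  13.4] [178.6  28.4] 77.3800277709961
[0.2103744  0.97762089]
scene foot [665.2 -10.6] [178.5 237. ] 89.68993377685547
side brush [446.   10.7] [183.4  26.9] 78.5955810546875
[-0.2149049  -0.97663498]
side foot [665.1 -12.2] [239.5 173.3] 0.16506527364253998
[[ 0.304  0.953  0.   ]
 [ 0.953 -0.304 -0.   ]
 [-0.     0.    -1.   ]] [0.17477681 0.54778417 0.30391849]
cam pos [0.09522151 0.57347247 0.37404749] [[ 0.3   0.95 -0.  ]
 [ 0.9  -0.29  0.32]
 [ 0.31 -0.1  -0.95]]
```

Request:
{"name": "arm_command", "arguments": {"deltas": [[0,[-0.5,1,0],0],[0,[-0.5,1,0],0],[0,[-0.5,1,0],0],[0,[-0.5,1,0],0],[0,[-0.5,1,0],0],[0,[-0.5,1,0],0],[0,[-1,0.6,0],0],[0,[-1,0.6,0],0],[0,[-1,0.6,0],0],[0,[-1,0.6,0],0],[0,[-1,0.6,0],0],[0,[-1,0.6,0],0]]}}

```text
time_s: 2.25
tcp_pos: [0.4436, 0.0804, 0.3034]
orientation: [-2.523, -1.869, -0.018]
wrist_force: [1.1, 0.3, 0.5]
gripper_width: 0.0856
```

Request:
{"name": "arm_command", "arguments": {"deltas": [[0,[-0.8,0.3,0.4],1],[0,[-0.8,0.4,0.4],1],[0,[0,0,0.4],1],[0,[0,0,0.4],1],[0,[0,0,0],1],[0,[0,0,0],1],[0,[0,0,0],1],[0,[0,0,0],1],[0,[0,0,0],1],[0,[0,0,0],1],[0,[0,0,0],1],[0,[0,0,0],1]]}}

```text
time_s: 3.45
tcp_pos: [0.452, -0.0006, 0.2387]
orientation: [-3.135, 0.073, -0.026]
wrist_force: [-0.8, 0.2, 0.1]
gripper_width: 0.0851
```

Request:
{"name": "arm_command", "arguments": {"deltas": [[0,[0,0,0],1],[0,[0,0,0],1],[0,[0,0,0],0.3]]}}

```text
time_s: 3.75
tcp_pos: [0.4523, -0.0007, 0.2392]
orientation: [-3.099, 0.467, -0.026]
wrist_force: [0.2, 0.6, 0.2]
gripper_width: 0.0853
```

```bash
cat >> h.py <<'E'
def st():
    s=ctrl.sense();M=R.from_rotvec(s['orientation']).as_matrix()
    print('t',round(s['time_s'],2),'tcp',s['tcp_pos'].round(4),'xang',round(np.degrees(np.arctan2(M[1,0],M[0,0])),2),'z',M[:,2].round(4),'q',s['joint_positions'].round(3),'F',s['wrist_force'].round(1),'w',round(s['gripper_width'],4));return s,M
def goto(p,M,s):
    d=M.T@(np.array(p)-s['tcp_pos']);print('tool delta units',(d/.04).round(3))
E
python3 - <<'E'
from h import *
s,M=st()
cal=K('wrist')
im,d=optics.grab_frame('wrist');save('w1.png',im,1.4)
P=cloud('wrist',d,cal).reshape(-1,3);ok=d.reshape(-1)>0
q=P[ok&(np.hypot(P[:,0]-.449,P[:,1]-.012)<.12)&(P[:,2]>.01)&(P[:,2]<.03)&(P[:,0]<.53)]
(c,sz,a)=cv2.minAreaRect((q[:,:2]*1000).astype(np.float32));print(np.round(c,1),np.round(sz,1),a,len(q),np.median(q[:,2]))
qq=q[q[:,1]<.05];x=np.linalg.svd(qq[:,:2]-qq[:,:2].mean(0),full_matrices=0)[2][0];print(x,np.degrees(np.arctan2(x[1],x[0])))
E
```

```text
t 3.75 tcp [ 0.4523 -0.0007  0.2392] xang -17.15 z [ 0.0176  0.0049 -0.9998] q [-0.099  0.195  1.854  0.007  1.075  0.196] F [0.2 0.6 0.2] w 0.0853
[446.5  12.4] [178.7  27. ] 77.29638671875 5962 0.0172266608211106
[0.22084057 0.97530992] 77.24159129497555
```

View pics/w1.png

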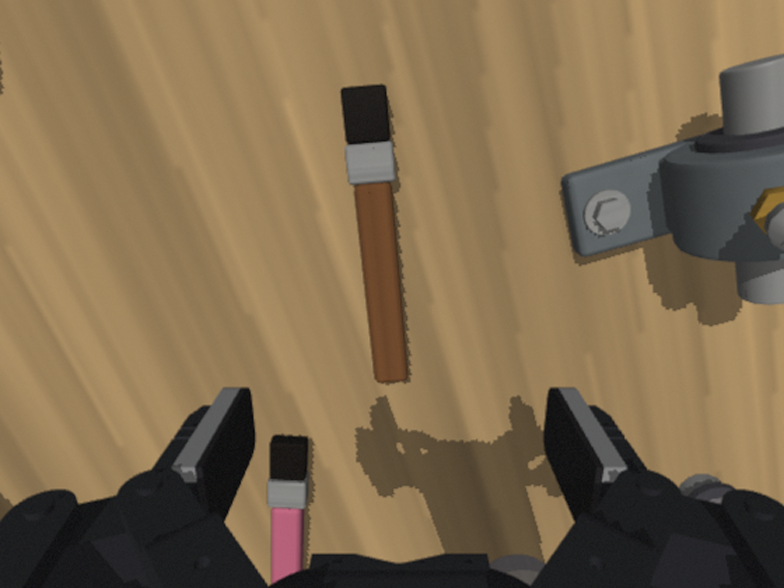

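The wrist view shows the brown handle at (272..283,135..272) px with its bristles away from the robot arm's side. It fits at (0.4465, 0.0124), angle 77.3°.

Request:
{"name": "arm_command", "arguments": {"deltas": [[0,[0,0,1],-0.75],[0,[0,0,0.9],0]]}}

```text
time_s: 4.0
tcp_pos: [0.459, -0.0008, 0.1669]
orientation: [-3.116, 0.338, -0.051]
wrist_force: [-0.3, -0.7, -1.0]
gripper_width: 0.0852
```

Run:
```python
from h import *
s,M=st();goto([.446,.0124,.10],M,s);goto([.446,.0124,.079],M,s)
```

```text
t 4.0 tcp [ 0.459  -0.0008  0.1669] xang -12.38 z [ 0.0333  0.0033 -0.9994] q [-0.098  0.297  1.946  0.009  0.865  0.112] F [-0.3 -0.7 -1. ] w 0.0852
tool delta units [-0.442 -0.235  1.661]
tool delta units [-0.459 -0.23   2.185]
```

Request:
{"name": "arm_command", "arguments": {"deltas": [[0,[-0.45,-0.23,0.4],0],[0,[0,0,0.6],0],[0,[0,0,0.6],0]]}}

```text
time_s: 4.3
tcp_pos: [0.4459, 0.0125, 0.0998]
orientation: [-3.116, 0.334, -0.054]
wrist_force: [0.2, 0.6, 1.0]
gripper_width: 0.0857
```

Run:
```python
from h import *
s,M=st();goto([.446,.0124,.079],M,s)
```

```text
t 4.3 tcp [0.4459 0.0125 0.0998] xang -12.24 z [ 0.0351  0.0032 -0.9994] q [-0.07   0.398  2.048  0.009  0.66   0.136] F [0.2 0.6 1. ] w 0.0857
tool delta units [-0.015  0.008  0.52 ]
```

Request:
{"name": "arm_command", "arguments": {"deltas": [[0,[-0.03,0,0.3],0],[0,[0,0,0.22],0],[255,[0,0,0],0],[255,[0,0,0],0],[255,[0,0,0],0],[255,[0,0,0],0],[255,[0,0,0],0],[255,[0,0,0],0]], "newtons": 50}}

```text
time_s: 5.1
tcp_pos: [0.4465, 0.0128, 0.0782]
orientation: [-3.117, 0.33, -0.055]
wrist_force: [0.7, 0.7, -1.4]
gripper_width: 0.0204
```

Request:
{"name": "arm_command", "arguments": {"deltas": [[255,[0,0,-0.4],0],[255,[0,0,-0.8],0],[255,[0,0,-0.8],0],[255,[0.2,-0.8,0],0],[255,[0.2,-1,0],0],[255,[0.1,-1,0],0],[255,[0,-1,0],0],[255,[0,-1,0],0],[255,[0,-1,0],0],[255,[0,-1,0],0],[255,[0,-0.8,0],0],[255,[0,0,0],0.5]]}}

```text
time_s: 6.3
tcp_pos: [0.5299, 0.3167, 0.1677]
orientation: [-3.101, 0.42, -0.062]
wrist_force: [0.8, -0.7, -0.3]
gripper_width: 0.021
```

Request:
{"name": "arm_command", "arguments": {"deltas": [[255,[0,0,0],1],[255,[0,0,0],1],[255,[0,0,0],1],[255,[0,0,0],1],[255,[0,0,0],1],[255,[0,0,0],1],[255,[0,0,0],1],[255,[0,0,0],1],[255,[0,0,0],1],[255,[0,0,0],1],[255,[0,0,0],1]]}}

```text
time_s: 7.4
tcp_pos: [0.5257, 0.318, 0.1653]
orientation: [-2.318, 2.082, -0.037]
wrist_force: [0.2, 0.8, -0.8]
gripper_width: 0.0207
```

Run:
```python
from h import *
s,M=st()
cal=K('wrist')
im,d=optics.grab_frame('wrist');save('w2.png',im,1.4)
P=cloud('wrist',d,cal).reshape(-1,3);np.save('pics/w2.npy',P)
goto([.533,.322,.16],M,s)
```

```text
t 7.4 tcp [0.5257 0.318  0.1653] xang -83.88 z [ 0.0348  0.0032 -0.9994] q [ 0.482  0.478  1.616 -0.016  1.016  1.954] F [ 0.2  0.8 -0.8] w 0.0207
tool delta units [-0.079 -0.186  0.139]
```

View pics/w2.png

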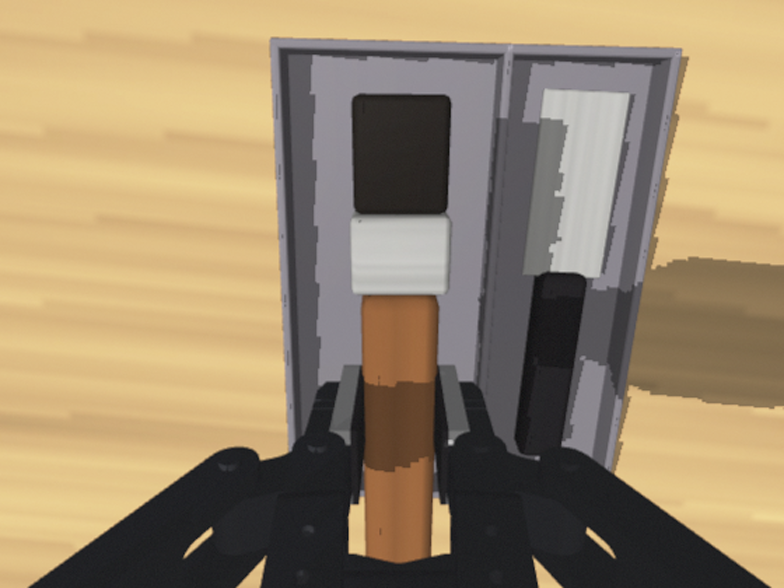

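Run:
```python
from h import *
P=np.load('pics/w2.npy')
q=P[(abs(P[:,0]-.54)<.16)&(abs(P[:,1]-.29)<.13)&(P[:,2]>.015)&(P[:,2]<.024)]
r=cv2.minAreaRect((q[:,:2]*1000).astype(np.float32));print(r,np.round(cv2.boxPoints(r)))
b=P[(abs(P[:,0]-.60)<.05)&(abs(P[:,1]-.32)<.04)&(P[:,2]>.06)&(P[:,2]<.15)]
(c,s,a)=cv2.minAreaRect((b[:,:2]*1000).astype(np.float32));print('brush',c,s,a,b.max(0),b.min(0))
A=np.polyfit(b[:,0],b[:,2],1);print('pitch',A); 
# far end: dark end
h=b[b[:,0]<.6]
B=np.polyfit(b[:,0],b[:,1],1);print('yaw',B)
```

```text
((537.1825561523438, 291.57061767578125), (212.82801818847656, 162.7340545654297), 4.776158809661865) [[424. 364.]
 [438. 202.]
 [650. 219.]
 [636. 382.]]
brush (582.3414916992188, 323.9434814453125) (66.87860107421875, 27.06172752380371) 5.07794189453125 [0.61654167 0.3394008  0.10880711] [0.55000231 0.30903916 0.09434844]
pitch [-0.02735402  0.12130527]
yaw [0.09027259 0.27151015]
```

Request:
{"name": "arm_command", "arguments": {"deltas": [[255,[-0.12,-0.2,0.5],0],[255,[0,0,0.5],0],[255,[0,0,0.4],0]]}}

```text
time_s: 7.75
tcp_pos: [0.5368, 0.3247, 0.1114]
orientation: [-2.315, 2.076, -0.041]
wrist_force: [-0.0, -0.6, -1.6]
gripper_width: 0.0209
```

Run:
```python
from h import *
s,M=st()
goto([.5332,.3240,.0865],M,s)
```

```text
t 7.75 tcp [0.5368 0.3247 0.1114] xang -83.78 z [ 0.0407  0.0063 -0.9991] q [ 0.483  0.554  1.641 -0.017  0.907  1.956] F [-0.  -0.6 -1.6] w 0.0209
tool delta units [0.01  0.117 0.617]
```

Request:
{"name": "arm_command", "arguments": {"deltas": [[255,[0,0.12,0.3],0],[255,[0,0,0.2],0],[255,[0,0,0.12],0],[255,[0,0,0],0]]}}

```text
time_s: 8.15
tcp_pos: [0.532, 0.3237, 0.0831]
orientation: [-2.324, 2.072, -0.038]
wrist_force: [-0.2, -0.2, 0.6]
gripper_width: 0.0207
```

Run:
```python
from h import *
s,M=st()
im,d=optics.grab_frame('side');P=cloud('side',d)
save('s2.png',im[80:240,160:370],3.5)
```

```text
t 8.15 tcp [0.532  0.3237 0.0831] xang -83.46 z [ 0.0371  0.0045 -0.9993] q [ 0.485  0.588  1.671 -0.018  0.849  1.953] F [-0.2 -0.2  0.6] w 0.0207
```

View pics/s2.png

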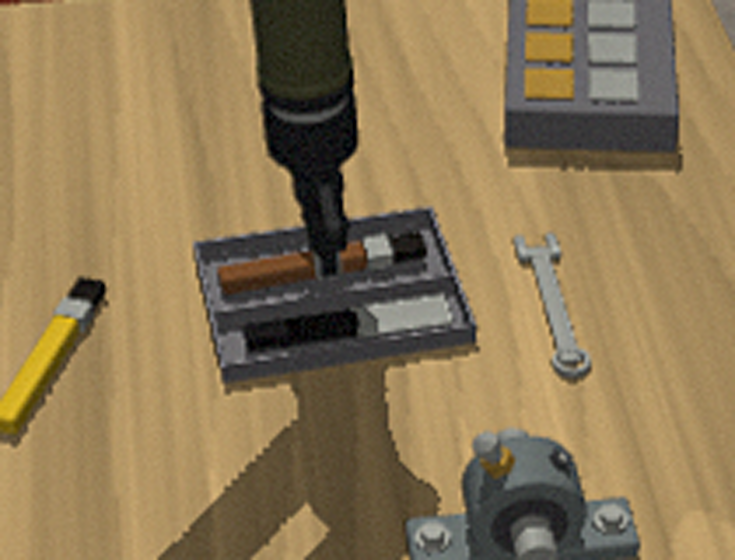

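Side view: the brush is inside the empty compartment, lengthwise and near its floor. I release with a partial opening.

Request:
{"name": "arm_command", "arguments": {"deltas": [[135,[0,0,0],0],[135,[0,0,0],0],[135,[0,0,0],0],[135,[0,0,0],0],[135,[0,0,-0.3],0],[135,[0,0,-0.7],0],[135,[0,0,-0.9],0],[0,[0,0,-0.9],0],[0,[0,0,-0.5],0],[0,[0,0,0],0]]}}

```text
time_s: 9.2
tcp_pos: [0.528, 0.3235, 0.2264]
orientation: [-2.32, 2.067, -0.042]
wrist_force: [0.6, 0.6, -0.1]
gripper_width: 0.081
```

Run:
```python
from h import *
s,M=st()
cal=K('wrist');im,d=optics.grab_frame('wrist');P=cloud('wrist',d,cal)
save('w3.png',im,1.4);np.savez('pics/w3.npz',P=P,im=im)
q=P.reshape(-1,3);b=q[(abs(q[:,0]-.54)<.13)&(abs(q[:,1]-.324)<.04)&(q[:,2]>.015)&(q[:,2]<.05)]
(c,s_,a)=cv2.minAreaRect((b[:,:2]*1000).astype(np.float32));print('brush',c,s_,a,b[:,2].max());print(np.polyfit(b[:,0],b[:,2],1))
```

```text
t 9.2 tcp [0.528  0.3235 0.2264] xang -83.4 z [ 0.043   0.0073 -0.999 ] q [ 0.488  0.416  1.543 -0.015  1.141  1.95 ] F [ 0.6  0.6 -0.1] w 0.081
brush (534.565185546875, 323.9971923828125) (79.96985626220703, 219.54708862304688) 89.9994888305664 0.025120405304711227
[-0.00716345  0.02443993]
```

View pics/w3.png

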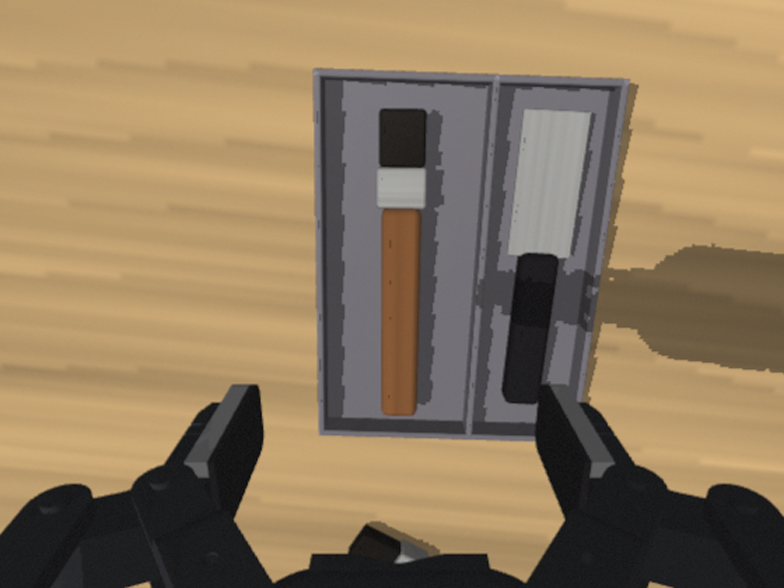

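Wrist view: the brush (px 273..302, 78..296 in camera pixels) lies flat, lengthwise and free in the wide compartment; the scraper is untouched. Next I look at the nipple on the way to the coupler.

Request:
{"name": "arm_command", "arguments": {"deltas": [[0,[1,-0.1,-0.2],0],[0,[1,-0.1,-0.2],0],[0,[1,-0.1,-0.2],0],[0,[1,-0.1,-0.1],0],[0,[1,-0.1,0],0],[0,[1,-0.1,0],0],[0,[1,-0.1,0],0],[0,[1,-0.1,0],0]]}}

```text
time_s: 10.05
tcp_pos: [0.5916, 0.0033, 0.2433]
orientation: [-2.341, 2.063, -0.022]
wrist_force: [1.3, -0.6, -0.5]
gripper_width: 0.0855
```

Run:
```python
from h import *
s,M=st()
cal=K('wrist');im,d=optics.grab_frame('wrist');P=cloud('wrist',d,cal)
save('w4.png',im,1.4);np.savez('pics/w4.npz',P=P,im=im)
for q in ['nipple_tip','bearing']:
  for r in spotter.mark_of(q,'wrist')[:2]:
    u,v=np.round(r['at']).astype(int);print(q,r['at'],r['conf'],P[v,u])
```

```text
t 10.05 tcp [0.5916 0.0033 0.2433] xang -82.79 z [ 0.0248  0.0066 -0.9997] q [-0.07   0.371  1.572  0.009  1.175  1.372] F [ 1.3 -0.6 -0.5] w 0.0855
nipple_tip [308.5, 205.2] 0.83 [ 0.61261618 -0.00668965  0.11772886]
bearing [304.0, 122.4] 0.6 [6.56197411e-01 6.54391021e-04 9.33625556e-02]
```

View pics/w4.png

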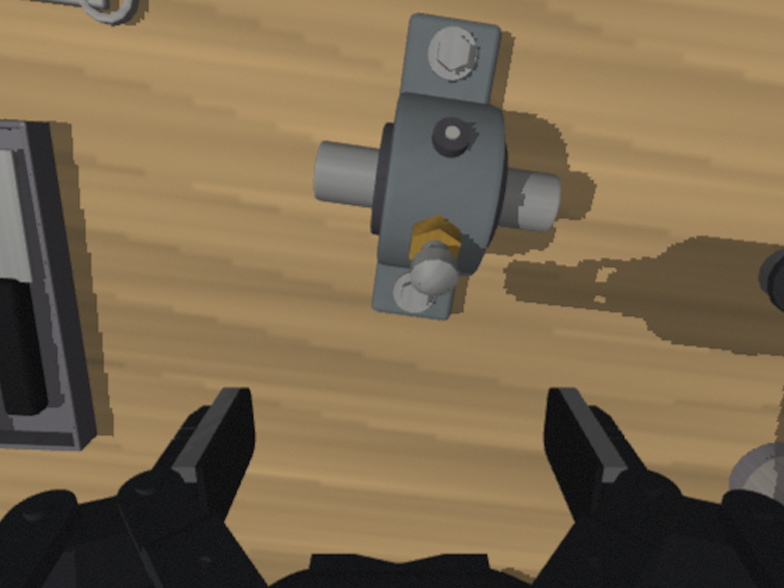

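Run:
```python
from h import *
z=np.load('pics/w4.npz');P=z['P'].reshape(-1,3)
near=P[(abs(P[:,0]-.665)<.1)&(abs(P[:,1])<.05)&(P[:,2]>.004)]
print(np.histogram(near[:,2],bins=np.arange(.004,.13,.006)))
q=near[(near[:,2]>.008)&(near[:,2]<.03)]
for lo,hi in((.55,.625),(.70,.78)):
    k=q[(q[:,0]>lo)&(q[:,0]<hi)];k=k[(k[:,2]<.02)];print(len(k),k[:,:2].mean(0),k.min(0),k.max(0))
(c,s,a)=cv2.minAreaRect((q[q[:,2]<.019][:,:2]*1000).astype(np.float32));print(c,s,a)
# nipple: points near tip; fit plane of flat tip
n=P[(np.hypot(P[:,0]-.612,P[:,1]+.007)<.014)&(P[:,2]>.105)]
print(len(n),n.max(0),n.min(0))
t=n[np.hypot(n[:,0]-.612,n[:,1]+.007)<.004]
A=np.c_[t[:,:2],np.ones(len(t))];print('plane',np.linalg.lstsq(A,t[:,2],rcond=None)[0],len(t))
# top surface yaw: side faces: points z>0.07 extent
for zc in [(.03,.09)]:
    k=P[(abs(P[:,0]-.665)<.06)&(abs(P[:,1])<.05)&(P[:,2]>.09)&(P[:,2]<.097)];(c,s,a)=cv2.minAreaRect((k[:,:2]*1000).astype(np.float32));print('top',c,s,a,len(k))
```

```text
(array([   0,  215, 3998,  394,  396,    0,    0,   10,  215,  845, 1811,
        730, 1177, 1064, 3759, 2354,  443,   37,  430,  519]), array([0.004, 0.01 , 0.016, 0.022, 0.028, 0.034, 0.04 , 0.046, 0.052,
       0.058, 0.064, 0.07 , 0.076, 0.082, 0.088, 0.094, 0.1  , 0.106,
       0.112, 0.118, 0.124]))
822 [ 5.76963995e-01 -1.93336486e-04] [ 0.56501105 -0.03124878  0.01302476] [0.59345173 0.01872981 0.01998085]
1879 [ 0.71631003 -0.00770996] [ 0.70001538 -0.03360093  0.01261527] [0.73116153 0.01670312 0.01999936]
(647.9822387695312, -7.469728469848633) (50.067176818847656, 166.41871643066406) 89.1064453125
3099 [0.62586769 0.00389686 0.25759371] [ 0.60119121 -0.02099415  0.10774985]
plane [ 0.69938759  0.03111221 -0.31012693] 109
top (647.4199829101562, -7.42314338684082) (49.8647575378418, 58.47983169555664) 89.38198852539062 5192
```

Request:
{"name": "arm_command", "arguments": {"deltas": [[0,[1,0.1,0],0],[0,[1,0.1,0],0],[0,[1,0.1,0],0],[0,[1,0.1,0],0],[0,[1,0.1,0],0],[0,[1,0.1,0],0],[0,[0,0,0],0.7],[0,[0,0,0],0.7]]}}

```text
time_s: 11.0
tcp_pos: [0.5949, -0.2357, 0.2302]
orientation: [-2.185, 2.23, 0.01]
wrist_force: [0.1, -0.2, 0.7]
gripper_width: 0.0854
```

Run:
```python
from h import *
from scipy.optimize import least_squares
s,M=st()
cal=K('wrist');im,d=optics.grab_frame('wrist');P=cloud('wrist',d,cal)
save('w5.png',im,1.4);np.savez('pics/w5.npz',P=P,im=im)
r=spotter.mark_of('coupler','wrist');print([(x['at'],x['conf']) for x in r[:3]])
q=P.reshape(-1,3);q=q[np.hypot(q[:,0]-.615,q[:,1]+.242)<.05]
for a,b in((.018,.026),(.026,.06),(.06,.075)):
    k=q[(q[:,2]>a)&(q[:,2]<b)];c,rad=cv2.minEnclosingCircle((k[:,:2]*1000).astype(np.float32));print(a,len(k),np.round(c,1),round(rad,1),k[:,2].max())
goto([.615,-.242,.2],M,s)
# nipple fit
Q=np.load('pics/w4.npz')['P'].reshape(-1,3);Q=Q[(np.hypot(Q[:,0]-.615,Q[:,1]+.007)<.02)&(Q[:,2]>.108)&(Q[:,2]<.13)]
print(len(Q))
def sdf(x):
    az=np.radians(179.2);t=.436;a=np.array([np.sin(t)*np.cos(az),np.sin(t)*np.sin(az),np.cos(t)])
    v=Q-x;h=v@a;r=np.linalg.norm(v-np.outer(h,a),axis=1)
    # distance to profile polyline (0,0)-(5,0)-(10,-4)-(10,-12)
    pr=np.array([[0,0],[5,0],[10,-4],[10,-12]])/1000;p=np.c_[r,h];D=[]
    for i in range(3):
        e=pr[i+1]-pr[i];u=np.clip((p-pr[i])@e/(e@e),0,1);D.append(np.linalg.norm(p-pr[i]-u[:,None]*e,axis=1))
    return np.min(D,0)*1000
f=least_squares(sdf,[.613,-.007,.118],loss='soft_l1',x_scale=.001,diff_step=1e-4);print('tip',f.x,np.median(f.fun))
```

```text
t 11.0 tcp [ 0.5949 -0.2357  0.2302] xang -91.16 z [ 0.0092  0.0177 -0.9998] q [-0.453  0.454  1.464  0.021  1.223  1.131] F [ 0.1 -0.2  0.7] w 0.0854
[([295.0, 159.5], 0.86)]
0.018 1007 [ 615.9 -240.6] 21.8 0.02596630129545554
0.026 305 [ 620.6 -240.5] 13.1 0.05992534492921375
0.06 1259 [ 615.5 -240.1] 14.1 0.07006861708459336
tool delta units [ 0.16  -0.498  0.756]
983
tip [ 0.61431379 -0.00697849  0.11900236] 0.27638620905488914
```

View pics/w5.png

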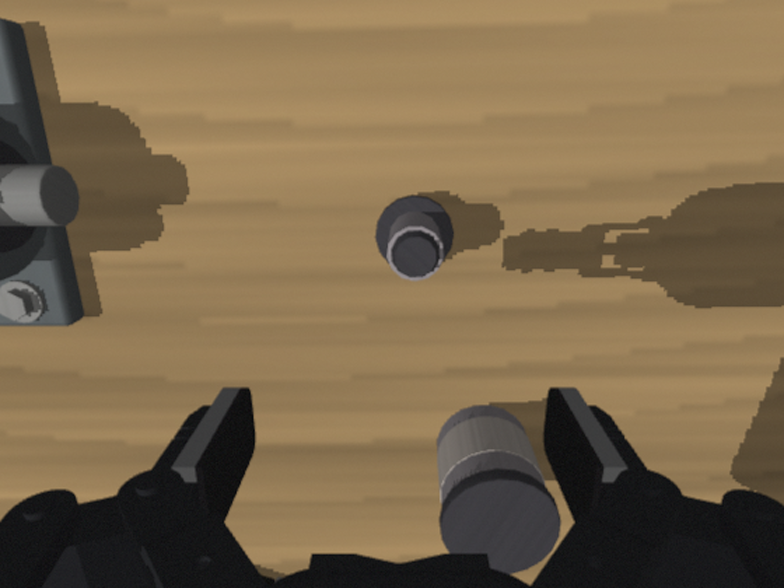

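Wrist view: the coupler stands upright at px (295,165) with its two-tone cap and collar; the tin is the larger cylinder at (355,350). I approach the coupler at (0.6157, -0.2405).

Request:
{"name": "arm_command", "arguments": {"deltas": [[0,[0.12,-0.5,0.5],0],[0,[0,0,0.5],0],[0,[0,0,0.5],0]]}}

```text
time_s: 11.4
tcp_pos: [0.618, -0.2358, 0.171]
orientation: [-2.199, 2.214, 0.003]
wrist_force: [0.6, 0.2, -0.1]
gripper_width: 0.085
```

Run:
```python
from h import *
s,M=st()
goto([.6155,-.2412,.098],M,s)
```

```text
t 11.4 tcp [ 0.618  -0.2358  0.171 ] xang -90.38 z [ 0.0139  0.0166 -0.9998] q [-0.438  0.535  1.483  0.023  1.118  1.13 ] F [ 0.6  0.2 -0.1] w 0.085
tool delta units [0.165 0.087 1.822]
```

Request:
{"name": "arm_command", "arguments": {"deltas": [[0,[0.16,0.08,0.5],0],[0,[0,0,0.5],0],[0,[0,0,0.5],0],[0,[0,0,0.25],0]]}}

```text
time_s: 11.8
tcp_pos: [0.6149, -0.2335, 0.0949]
orientation: [-2.215, 2.198, 0.014]
wrist_force: [0.5, -0.0, 0.4]
gripper_width: 0.0852
```

Run:
```python
from h import *
s,M=st()
goto([.6155,-.2412,.098],M,s)
```

```text
t 11.8 tcp [ 0.6149 -0.2335  0.0949] xang -89.54 z [ 0.0084  0.0211 -0.9997] q [-0.437  0.618  1.554  0.027  0.971  1.11 ] F [ 0.5 -0.   0.4] w 0.0852
tool delta units [ 0.191 -0.014 -0.082]
```

Request:
{"name": "arm_command", "arguments": {"deltas": [[0,[0.19,0,-0.1],0],[0,[0,0,0],0],[255,[0,0,0],0],[255,[0,0,0],0],[255,[0,0,0],0],[255,[0,0,0],0],[255,[0,0,0],0],[255,[0,0,0],0],[255,[0,0,-0.4],0],[255,[0,0,-0.9],0],[255,[0,0,-0.9],0]], "newtons": 80}}

```text
time_s: 12.9
tcp_pos: [0.6107, -0.2399, 0.1834]
orientation: [-2.224, 2.196, 0.037]
wrist_force: [0.7, -0.8, -2.5]
gripper_width: 0.0262
```

Run:
```python
from h import *
s,M=st()
im,d=optics.grab_frame('side')
c=im[190:340,230:400];save('s3.png',c,4)
```

```text
t 12.9 tcp [ 0.6107 -0.2399  0.1834] xang -89.28 z [-0.0051  0.0281 -0.9996] q [-0.449  0.524  1.467  0.025  1.167  1.099] F [ 0.7 -0.8 -2.5] w 0.0262
```

View pics/s3.png

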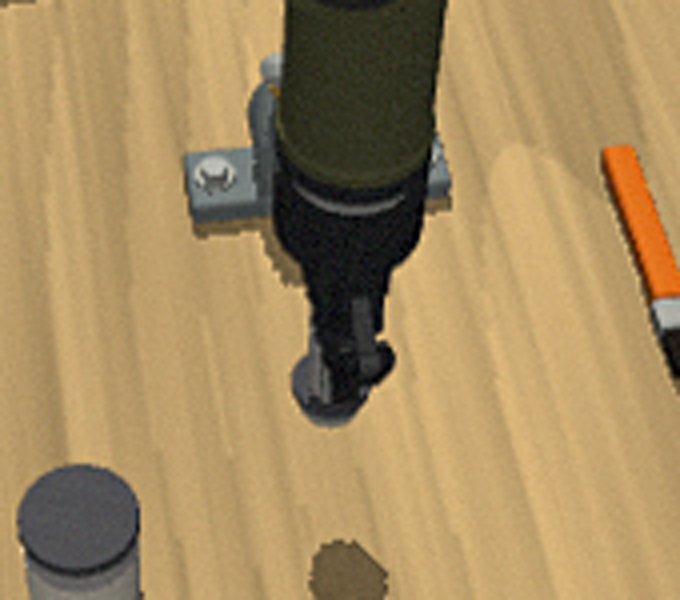

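Request:
{"name": "arm_command", "arguments": {"deltas": [[255,[0,0,-1],0],[255,[-0.5,0,-1],0],[255,[-0.8,0,-0.8],0],[255,[-1,0,-0.2],0],[255,[-1,-0.2,0],0],[255,[-1,-0.4,0],0],[255,[-1,-0.6,0],0],[255,[-1,-0.6,0],0],[255,[-0.7,-0.8,0],0],[255,[0,-1,0],0],[255,[0,-1,0],0]]}}

```text
time_s: 14.05
tcp_pos: [0.7922, 0.0485, 0.322]
orientation: [-2.22, 2.198, 0.028]
wrist_force: [1.0, -0.3, -2.4]
gripper_width: 0.026
```

Run:
```python
from h import *
st()
```

```text
t 14.05 tcp [0.7922 0.0485 0.322 ] xang -89.44 z [-4.000e-04  2.520e-02 -9.997e-01] q [-0.002  0.615  0.932  0.025  1.594  1.56 ] F [ 1.  -0.3 -2.4] w 0.026
```

Now I test whether commanding past the reach limit tilts the tool outward.

Request:
{"name": "arm_command", "arguments": {"deltas": [[255,[0,-1,0],0],[255,[0,-1,0],0],[255,[0,-1,0],0],[255,[0,-1,0],0],[255,[0,-1,0],0],[255,[0,-1,0],0]]}}

```text
time_s: 14.65
tcp_pos: [0.9872, 0.0524, 0.2852]
orientation: [-2.209, 2.182, 0.007]
wrist_force: [1.0, 1.4, -4.1]
gripper_width: 0.0266
```

Run:
```python
from h import *
st()
```

```text
t 14.65 tcp [0.9872 0.0524 0.2852] xang -89.28 z [ 0.0224  0.0286 -0.9993] q [0.002 1.029 0.15  0.031 1.94  1.572] F [ 1.   1.4 -4.1] w 0.0266
```

Request:
{"name": "arm_command", "arguments": {"deltas": [[255,[0,-1,0],0],[255,[0,-1,0],0],[255,[0,-1,0],0],[255,[0,-1,0],0]]}}

```text
time_s: 15.05
tcp_pos: [1.034, 0.0495, 0.2367]
orientation: [-2.158, 2.135, -0.087]
wrist_force: [0.3, -0.6, -1.7]
gripper_width: 0.0264
```

Run:
```python
from h import *
st()
```

```text
t 15.05 tcp [1.034  0.0495 0.2367] xang -89.28 z [ 0.1142  0.0345 -0.9929] q [-0.003  1.082  0.146  0.036  1.799  1.567] F [ 0.3 -0.6 -1.7] w 0.0264
```

It works: the tool is tilting outward (z.x 0.022 → 0.114). I continue at a slightly different azimuth to null the sideways lean.

Request:
{"name": "arm_command", "arguments": {"deltas": [[255,[0.9,-0.4,-0.2],0],[255,[0.9,-0.4,-0.2],0],[255,[0.9,-0.6,-0.2],0],[255,[0,-1,-0.3],0],[255,[0,-1,-0.3],0],[255,[0,-1,-0.3],0]]}}

```text
time_s: 15.65
tcp_pos: [1.0624, -0.0527, 0.2525]
orientation: [-2.097, 2.079, -0.206]
wrist_force: [0.0, 0.3, -2.5]
gripper_width: 0.0259
```

Run:
```python
from h import *
st()
```

```text
t 15.65 tcp [ 1.0624 -0.0527  0.2525] xang -89.3 z [ 0.2245  0.0307 -0.974 ] q [-0.104  1.072  0.145  0.054  1.702  1.471] F [ 0.   0.3 -2.5] w 0.0259
```

Request:
{"name": "arm_command", "arguments": {"deltas": [[255,[0.7,-0.8,-0.3],0],[255,[0.7,-0.8,-0.3],0],[255,[0.3,-1,-0.3],0],[255,[0,-1,-0.3],0],[255,[0,-1,-0.3],0],[255,[0,-1,-0.3],0]]}}

```text
time_s: 16.25
tcp_pos: [1.0885, -0.0988, 0.3254]
orientation: [-2.0, 1.982, -0.396]
wrist_force: [-0.1, 1.5, -2.1]
gripper_width: 0.026
```

Run:
```python
from h import *
st()
```

```text
t 16.25 tcp [ 1.0885 -0.0988  0.3254] xang -89.32 z [ 0.3961  0.0165 -0.918 ] q [-0.15   1.015  0.144  0.076  1.581  1.428] F [-0.1  1.5 -2.1] w 0.026
```

Request:
{"name": "arm_command", "arguments": {"deltas": [[255,[0.8,-0.6,-0.3],0],[255,[0.8,-0.6,-0.2],0]]}}

```text
time_s: 16.45
tcp_pos: [1.0872, -0.1462, 0.3507]
orientation: [-1.981, 1.943, -0.442]
wrist_force: [-0.9, -1.3, -2.2]
gripper_width: 0.0262
```

Run:
```python
from h import *
s,M=st()
# axis at nipple; waypoint: coupler mouth 60mm out from tip, TCP 98mm behind mouth along axis
a=np.array([-.4226,.006,.906]);tip=np.array([.6143,-.007,.119])
goto(tip+a*(.098+.07),M,s);print(tip+a*.168)
```

```text
t 16.45 tcp [ 1.0872 -0.1462  0.3507] xang -88.77 z [ 0.4406  0.018  -0.8975] q [-0.201  0.996  0.143  0.106  1.557  1.373] F [-0.9 -1.3 -2.2] w 0.0262
tool delta units [-3.777 13.028 -4.143]
[ 0.5433032 -0.005992   0.271208 ]
```

Request:
{"name": "arm_command", "arguments": {"deltas": [[255,[-0.2,0.6,-0.3],0],[255,[-0.3,0.9,-0.3],0],[255,[-0.3,0.9,-0.3],0],[255,[-0.3,0.9,-0.3],0],[255,[-0.3,0.9,-0.3],0],[255,[-0.3,0.9,-0.3],0],[255,[-0.3,0.9,-0.3],0],[255,[-0.3,0.9,-0.3],0],[255,[-0.3,0.9,-0.3],0],[255,[-0.3,0.9,-0.3],0]]}}

```text
time_s: 17.45
tcp_pos: [0.7104, -0.0501, 0.3029]
orientation: [-1.956, 1.947, -0.475]
wrist_force: [0.3, -0.1, -2.6]
gripper_width: 0.0266
```

Run:
```python
from h import *
s,M=st()
a=np.array([-.4226,.006,.906]);tip=np.array([.6143,-.007,.119])
goto(tip+a*(.098+.07),M,s)
```

```text
t 17.45 tcp [ 0.7104 -0.0501  0.3029] xang -89.71 z [ 0.4624  0.0047 -0.8867] q [-0.163  0.335  1.558  0.114  0.778  1.341] F [ 0.3 -0.1 -2.6] w 0.0266
tool delta units [-1.123  4.066 -1.224]
```

Request:
{"name": "arm_command", "arguments": {"deltas": [[255,[-0.28,0.9,-0.3],0],[255,[-0.28,0.9,-0.3],0],[255,[-0.28,0.9,-0.3],0],[255,[-0.28,0.9,-0.3],0],[255,[0,0.3,0],0],[255,[0,0,0],0]]}}

```text
time_s: 18.05
tcp_pos: [0.5356, -0.0059, 0.2764]
orientation: [-1.949, 1.947, -0.482]
wrist_force: [-0.0, -0.4, -2.2]
gripper_width: 0.0264
```

Run:
```python
from h import *
s,M=st()
a=np.array([-.4226,.006,.906]);tip=np.array([.6143,-.007,.119])
goto(tip+a*(.098+.07),M,s)
cal=K('wrist');im,d=optics.grab_frame('wrist');P=cloud('wrist',d,cal);save('w6.png',im,1.4);np.savez('pics/w6.npz',P=P,im=im,tcp=s['tcp_pos'],M=M)
im,d=optics.grab_frame('side');P=cloud('side',d);np.savez('pics/s6.npz',P=P,im=im)
save('s6.png',im[140:260,220:380],4.5)
```

```text
t 18.05 tcp [ 0.5356 -0.0059  0.2764] xang -89.91 z [ 0.469   0.0029 -0.8832] q [-0.124  0.122  1.943  0.109  0.595  1.371] F [-0.  -0.4 -2.2] w 0.0264
tool delta units [ 0.003 -0.109  0.205]
```

View pics/s6.png

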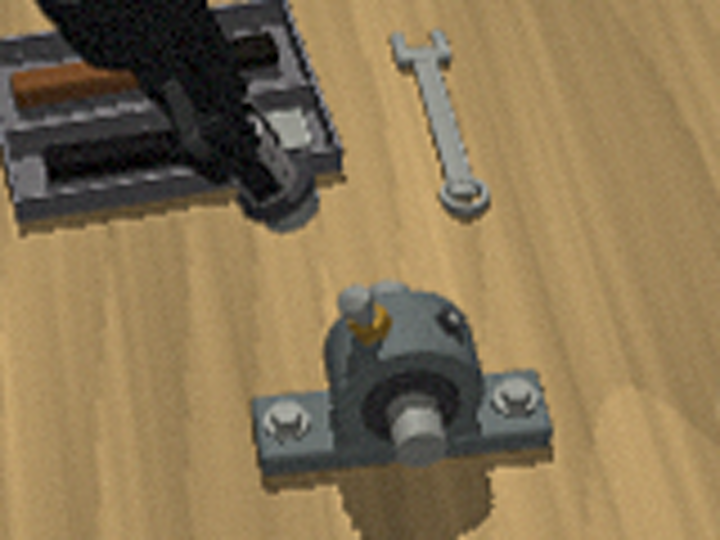

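View pics/w6.png

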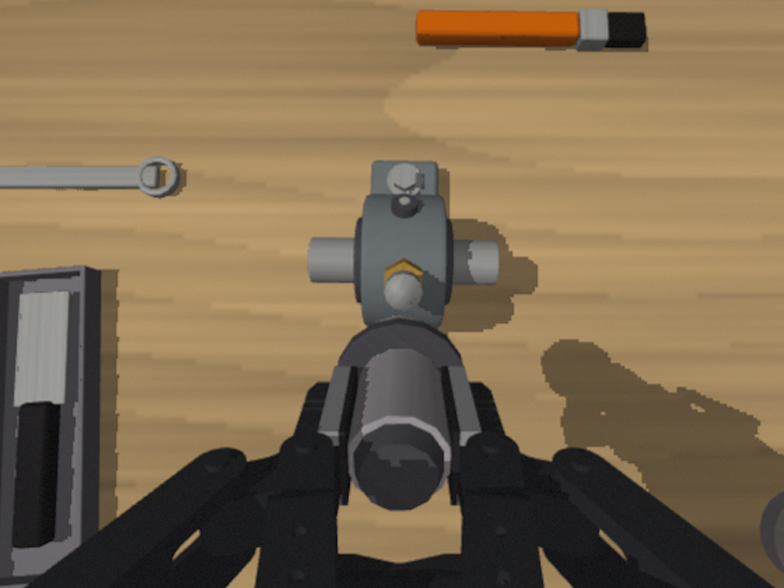

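Wrist view: the coupler is held tilted, cap at (285,330) px, collar near (285,250), and the nipple ahead at (288,208). I measure the coupler's axis in the hand.

```bash
cat > cf.py <<'E'
from h import *
from scipy.optimize import least_squares
def coupler_fit(P,tcp,M,verbose=True):
    q=((P.reshape(-1,3)-tcp)@M)  # tool coords
    ok=(abs(q[:,0])<.026)&(abs(q[:,1])<.035)&(q[:,2]>.020)&(q[:,2]<.105)
    q=q[ok]; q=q[(abs(q[:,0])<.0115)|(q[:,2]>.076)]
    pr=np.array([[0,68],[10,68],[10.5,62],[14,62],[14,22],[22,22],[22,16],[17,16],[17,0]])/1000
    def res(x):
        a=np.array([x[0],x[1],-np.sqrt(1-x[0]**2-x[1]**2)]) # coupler z in tool: about -z
        o=np.array(x[2:5]);v=q-o;h=v@a;r=np.linalg.norm(v-np.outer(h,a),axis=1);p=np.c_[r,h];D=[]
        for i in range(len(pr)-1):
            if i in(0,1,2): continue
            e=pr[i+1]-pr[i];u=np.clip((p-pr[i])@e/(e@e),0,1);D.append(np.linalg.norm(p-pr[i]-u[:,None]*e,axis=1))
        return np.min(D,0)*1000
    q=q[q[:,2]>.042]
    f=least_squares(res,[0,0,0,0,.098],loss='soft_l1',x_scale=[.01,.01,.001,.001,.001],diff_step=1e-4)
    x=f.x;a=np.array([x[0],x[1],-np.sqrt(1-x[0]**2-x[1]**2)])
    print('n',len(q),'axis in tool',a.round(4),'mouth in tool',x[2:].round(4),'med res mm',np.median(f.fun).round(2),'world axis',(M@a).round(4),'mouth w',(tcp+M@x[2:]).round(4))
    return a,x[2:],q
E
python3 - <<'E'
from cf import *
z=np.load('pics/w6.npz');a,o,q=coupler_fit(z['P'],z['tcp'],z['M'])
# barrel-only direct: for |x|<4mm, y min profile vs z
k=q[(abs(q[:,0])<.003)&(q[:,2]<.075)];print(np.polyfit(k[:,2],k[:,1],1),k[:,2].min(),k[:,2].max())
Q=((z['P'].reshape(-1,3)-z['tcp'])@z['M']);t=Q[(np.hypot(Q[:,0],Q[:,1])<.016)&(Q[:,2]>.018)&(Q[:,2]<.04)];print('cap',t.mean(0),t[:,2].min(),np.percentile(t[:,2],30))
m=t[t[:,2]<np.percentile(t[:,2],60)];A=np.c_[m[:,:2],np.ones(len(m))];print('cap plane',np.linalg.lstsq(A,m[:,2],rcond=None)[0])
# re-fit nipple
Q=z['P'].reshape(-1,3);Q=Q[(np.hypot(Q[:,0]-.614,Q[:,1]+.007)<.018)&(Q[:,2]>.108)&(Q[:,2]<.13)];print('nip',len(Q),Q.mean(0))
def sdf(x):
    a=np.array([-.4226,.006,.906])
    v=Q-x[:3];h=v@a;r=np.linalg.norm(v-np.outer(h,a),axis=1)
    pr=np.array([[0,0],[5,0],[10,-4],[10,-12]])/1000;p=np.c_[r,h];D=[]
    for i in range(3):
        e=pr[i+1]-pr[i];u=np.clip((p-pr[i])@e/(e@e),0,1);D.append(np.linalg.norm(p-pr[i]-u[:,None]*e,axis=1))
    return np.min(D,0)*1000
f=least_squares(sdf,[.613,-.007,.118],loss='soft_l1',x_scale=.001,diff_step=1e-4);print('tip',f.x,np.median(f.fun))
E
```

```text
n 4388 axis in tool [-0.0128 -0.0395 -0.9991] mouth in tool [0.0003 0.0032 0.0953] med res mm 0.44 world axis [-0.4337  0.0099  0.901 ] mouth w [ 0.5774 -0.0059  0.1908]
[ 0.00751349 -0.01275216] 0.0420032071253159 0.07494661034674552
cap [-9.57640153e-05 -1.90880962e-03  3.48155793e-02] 0.01808852643266012 0.033255647273191004
cap plane [-0.01888145 -0.04713254  0.03293198]
nip 606 [ 0.61689512 -0.00695718  0.11768036]
tip [ 0.61453485 -0.00700014  0.11908597] 0.3215044581290901
```

Run:
```python
from cf import *
z=np.load('pics/w6.npz');q=(z['P'].reshape(-1,3)-z['tcp'])@z['M']
for lo,hi in((.038,.066),(.042,.068)):
    k=q[(abs(q[:,0])<.004)&(q[:,2]>lo)&(q[:,2]<hi)&(q[:,1]>-.03)&(q[:,1]<.0)];print(np.polyfit(k[:,2],k[:,1],1),len(k),np.std(k[:,1]-np.polyval(np.polyfit(k[:,2],k[:,1],1),k[:,2])))
k=q[(abs(q[:,0])<.002)&(q[:,2]>.02)&(q[:,2]<.11)&(q[:,1]>-.03)&(q[:,1]<.02)]
o=np.argsort(k[:,2]);k=k[o];print((k[::max(1,len(k)//40),1:]*1000).round(1).tolist())
```

```text
[-0.03549812 -0.01030676] 937 0.0007193565229909559
[ 0.00857237 -0.01278577] 698 0.0003280876906059734
[[-7.2, 31.6], [10.1, 32.4], [-1.9, 32.6], [-4.3, 32.8], [10.1, 32.9], [9.3, 33.0], [3.0, 33.1], [-4.4, 33.1], [-3.9, 33.2], [10.1, 33.3], [3.7, 33.4], [8.5, 33.5], [8.6, 33.6], [4.8, 33.7], [-9.0, 33.9], [3.0, 34.1], [11.6, 34.5], [-10.2, 35.5], [-10.2, 36.8], [-10.5, 38.0], [-9.8, 39.1], [-11.9, 39.6], [-11.5, 40.2], [-12.7, 42.1], [-12.2, 44.2], [-12.0, 46.6], [-12.6, 49.1], [-11.9, 51.6], [-12.6, 54.2], [-12.0, 57.5], [-12.4, 60.8], [-12.4, 63.5], [-12.3, 67.2], [-12.0, 70.4], [-12.3, 74.6], [-20.7, 78.3], [-18.0, 79.0], [-11.9, 79.4], [-17.7, 79.7], [-19.9, 80.2], [-20.5, 83.6]]
```

Request:
{"name": "arm_command", "arguments": {"deltas": [[255,[0,-1,0],0],[255,[0,-1,0],0],[255,[0,-1,0],0]]}}

```text
time_s: 18.45
tcp_pos: [0.6419, -0.0073, 0.3308]
orientation: [-1.95, 1.955, -0.474]
wrist_force: [1.0, 0.4, -2.2]
gripper_width: 0.026
```

Run:
```python
from h import *
st()
```

```text
t 18.45 tcp [ 0.6419 -0.0073  0.3308] xang -90.08 z [ 0.4615  0.0025 -0.8871] q [-0.1    0.214  1.659  0.068  0.792  1.437] F [ 1.   0.4 -2.2] w 0.026
```

Request:
{"name": "arm_command", "arguments": {"deltas": [[255,[0,0,-1],0],[255,[0,0,-1],0],[255,[0,0,-1],0]]}}

```text
time_s: 18.75
tcp_pos: [0.5996, -0.0101, 0.4371]
orientation: [-1.949, 1.957, -0.475]
wrist_force: [0.4, -0.4, -1.0]
gripper_width: 0.0265
```

Run:
```python
from h import *
st()
```

```text
t 18.75 tcp [ 0.5996 -0.0101  0.4371] xang -90.19 z [ 0.4613  0.0017 -0.8872] q [-0.114  0.079  1.554  0.063  1.033  1.441] F [ 0.4 -0.4 -1. ] w 0.0265
```

Request:
{"name": "arm_command", "arguments": {"deltas": [[255,[0,0.9,-0.3],0],[255,[0,0.9,-0.3],0],[255,[0,0.9,-0.3],0],[255,[0,0.9,-0.3],0]]}}

```text
time_s: 19.15
tcp_pos: [0.4609, -0.0127, 0.4269]
orientation: [-1.929, 1.939, -0.509]
wrist_force: [-1.1, -0.6, -2.1]
gripper_width: 0.026
```

Run:
```python
from h import *
st()
```

```text
t 19.15 tcp [ 0.4609 -0.0127  0.4269] xang -90.31 z [ 0.4908 -0.0033 -0.8713] q [-0.172 -0.146  1.803  0.097  0.979  1.371] F [-1.1 -0.6 -2.1] w 0.026
```

Request:
{"name": "arm_command", "arguments": {"deltas": [[255,[0,1,0],0],[255,[0,1,0],0],[255,[0,0.9,-0.3],0],[255,[0,0.8,-0.3],0]]}}

```text
time_s: 19.55
tcp_pos: [0.3221, -0.0139, 0.3793]
orientation: [-1.922, 1.932, -0.526]
wrist_force: [-0.5, -0.2, -0.7]
gripper_width: 0.0261
```

Run:
```python
from h import *
st()
```

```text
t 19.55 tcp [ 0.3221 -0.0139  0.3793] xang -90.35 z [ 0.5031 -0.0073 -0.8642] q [-0.316 -0.37   2.059  0.184  0.953  1.191] F [-0.5 -0.2 -0.7] w 0.0261
```

Request:
{"name": "arm_command", "arguments": {"deltas": [[255,[0,0.7,0.6],0],[255,[0,0.7,0.6],0],[255,[0,0.7,0.6],0]]}}

```text
time_s: 19.85
tcp_pos: [0.291, -0.0181, 0.2823]
orientation: [-1.911, 1.92, -0.56]
wrist_force: [0.6, -0.0, -3.1]
gripper_width: 0.0263
```

Run:
```python
from h import *
st()
```

```text
t 19.85 tcp [ 0.291  -0.0181  0.2823] xang -90.54 z [ 0.5244 -0.0182 -0.8513] q [-0.412 -0.33   2.314  0.32   0.662  0.96 ] F [ 0.6 -0.  -3.1] w 0.0263
```

Request:
{"name": "arm_command", "arguments": {"deltas": [[255,[0,0.6,-0.2],0],[255,[0,0.6,-0.2],0],[255,[0,0.6,-0.2],0]]}}

```text
time_s: 20.15
tcp_pos: [0.2273, -0.021, 0.2927]
orientation: [-1.931, 1.926, -0.543]
wrist_force: [-1.6, -1.4, -1.8]
gripper_width: 0.0257
```

Run:
```python
from h import *
st()
```

```text
t 20.15 tcp [ 0.2273 -0.021   0.2927] xang -90.14 z [ 0.5072 -0.0167 -0.8617] q [-0.784 -0.503  2.323  0.436  0.962  0.598] F [-1.6 -1.4 -1.8] w 0.0257
```

Request:
{"name": "arm_command", "arguments": {"deltas": [[255,[0,-0.4,0.8],0],[255,[0,-0.4,0.8],0],[255,[0,-0.1,0.8],0]]}}

```text
time_s: 20.45
tcp_pos: [0.3067, -0.0618, 0.2664]
orientation: [-1.841, 2.04, -0.601]
wrist_force: [-0.7, -0.0, -1.7]
gripper_width: 0.0264
```

Run:
```python
from h import *
st()
```

```text
t 20.45 tcp [ 0.3067 -0.0618  0.2664] xang -96.48 z [ 0.5061 -0.0905 -0.8577] q [-0.488 -0.248  2.322  0.296  0.57   0.976] F [-0.7 -0.  -1.7] w 0.0264
```

```bash
cat >> h.py <<'E'
def rowsto(p,n):
    s,M=st();d=M.T@(np.array(p)-s['tcp_pos'])/.04/n;print('per row x%d'%n,d.round(2))
E
python3 - <<'E'
from h import *
rowsto([.36,-.30,.26],7)
E
```

```text
t 20.45 tcp [ 0.3067 -0.0618  0.2664] xang -96.48 z [ 0.5061 -0.0905 -0.8577] q [-0.488 -0.248  2.322  0.296  0.57   0.976] F [-0.7 -0.  -1.7] w 0.0264
per row x7 [ 0.82 -0.22  0.19]
```

Request:
{"name": "arm_command", "arguments": {"deltas": [[255,[0.8,-0.4,0.1],0],[255,[0.8,-0.4,0.1],0],[255,[0.8,-0.2,0.2],0],[255,[0.8,-0.2,0.2],0],[255,[0.8,-0.2,0.2],0],[255,[0.8,-0.1,0.2],0],[255,[0.8,-0.1,0.2],0]]}}

```text
time_s: 21.15
tcp_pos: [0.3761, -0.3135, 0.2773]
orientation: [-1.85, 2.023, -0.635]
wrist_force: [-0.1, -0.1, -1.6]
gripper_width: 0.0259
```

Run:
```python
from h import *
rowsto([.26,-.24,.24],4)
```

```text
t 21.15 tcp [ 0.3761 -0.3135  0.2773] xang -96.07 z [ 0.5202 -0.1041 -0.8477] q [-1.025  0.082  2.023  0.62   0.737  0.231] F [-0.1 -0.1 -1.6] w 0.0259
per row x4 [-0.39  0.77 -0.23]
```

Run:
```python
from h import *
s,M=st();p=s['tcp_pos'];rowsto(p+np.array([-.66,.75,-.2])*.15,4);
c,f=K('wrist')
```

```text
t 21.15 tcp [ 0.3761 -0.3135  0.2773] xang -96.07 z [ 0.5202 -0.1041 -0.8477] q [-1.025  0.082  2.023  0.62   0.737  0.231] F [-0.1 -0.1 -1.6] w 0.0259
t 21.15 tcp [ 0.3761 -0.3135  0.2773] xang -96.07 z [ 0.5202 -0.1041 -0.8477] q [-1.025  0.082  2.023  0.62   0.737  0.231] F [-0.1 -0.1 -1.6] w 0.0259
per row x4 [-0.64  0.67 -0.24]
```

Request:
{"name": "arm_command", "arguments": {"deltas": [[255,[-0.64,0.67,-0.2],0],[255,[-0.64,0.67,-0.2],0],[255,[-0.64,0.67,-0.2],0]]}}

```text
time_s: 21.45
tcp_pos: [0.3108, -0.2522, 0.2553]
orientation: [-1.847, 2.03, -0.672]
wrist_force: [-1.1, 0.4, -1.9]
gripper_width: 0.0266
```

Run:
```python
from h import *
s,M=st();p=s['tcp_pos'];rowsto(p+np.array([-.66,.75,-.2])*.12,3);
```

```text
t 21.45 tcp [ 0.3108 -0.2522  0.2553] xang -96.74 z [ 0.5263 -0.13   -0.8403] q [-1.108 -0.022  2.218  0.715  0.682  0.051] F [-1.1  0.4 -1.9] w 0.0266
t 21.45 tcp [ 0.3108 -0.2522  0.2553] xang -96.74 z [ 0.5263 -0.13   -0.8403] q [-1.108 -0.022  2.218  0.715  0.682  0.051] F [-1.1  0.4 -1.9] w 0.0266
per row x3 [-0.68  0.71 -0.28]
```

Request:
{"name": "arm_command", "arguments": {"deltas": [[255,[-0.5,0.5,-0.2],0],[255,[-0.5,0.5,-0.2],0],[255,[-0.5,0.5,-0.2],0],[255,[-0.5,0.5,-0.2],0]]}}

```text
time_s: 21.85
tcp_pos: [0.2435, -0.1831, 0.261]
orientation: [-1.861, 2.041, -0.651]
wrist_force: [0.0, 0.1, -1.3]
gripper_width: 0.0262
```

Run:
```python
from h import *
s,M=st();p=s['tcp_pos'];rowsto(p+np.array([-.66,.75,-.2])*.12,3);
```

```text
t 21.85 tcp [ 0.2435 -0.1831  0.261 ] xang -96.55 z [ 0.509  -0.1262 -0.8514] q [-1.258e+00 -2.070e-01  2.324e+00  6.520e-01  8.250e-01  2.000e-03] F [ 0.   0.1 -1.3] w 0.0262
t 21.85 tcp [ 0.2435 -0.1831  0.261 ] xang -96.55 z [ 0.509  -0.1262 -0.8514] q [-1.258e+00 -2.070e-01  2.324e+00  6.520e-01  8.250e-01  2.000e-03] F [ 0.   0.1 -1.3] w 0.0262
per row x3 [-0.68  0.71 -0.26]
```

Request:
{"name": "arm_command", "arguments": {"deltas": [[255,[-0.8,0.9,0.1],0],[255,[-0.8,0.9,0.1],0],[255,[-0.8,0.9,0.1],0]]}}

```text
time_s: 22.15
tcp_pos: [0.184, -0.1191, 0.2822]
orientation: [-1.901, 2.063, -0.582]
wrist_force: [-1.9, -1.1, -1.0]
gripper_width: 0.0264
```

Run:
```python
from h import *
s,M=st();p=s['tcp_pos'];rowsto(p+np.array([-.66,.75,-.2])*.12,3);
```

```text
t 22.15 tcp [ 0.184  -0.1191  0.2822] xang -95.63 z [ 0.4609 -0.1057 -0.8811] q [-1.523 -0.435  2.322  0.519  1.165 -0.058] F [-1.9 -1.1 -1. ] w 0.0264
t 22.15 tcp [ 0.184  -0.1191  0.2822] xang -95.63 z [ 0.4609 -0.1057 -0.8811] q [-1.523 -0.435  2.322  0.519  1.165 -0.058] F [-1.9 -1.1 -1. ] w 0.0264
per row x3 [-0.69  0.72 -0.21]
```

Run:
```python
from h import *
P=np.load('pics/scene0.npz');P=cloud('scene',P['d']).reshape(-1,3)
for y in np.arange(-.7,0.0,.1):
  print(round(y,1),[round(float(P[(abs(P[:,0]-x)<.05)&(abs(P[:,1]-y)<.05)][:,2].max(initial=-1)),2) for x in np.arange(-.1,.6,.1)])
rowsto([.17,-.36,.27],6)
```

```text
-0.7 [-1.0, 0.12, 0.07, 0.07, 0.08, 0.01, 0.01]
-0.6 [-1.0, 0.15, 0.07, 0.08, 0.08, 0.01, 0.01]
-0.5 [0.15, 0.15, 0.06, 0.03, 0.01, 0.01, 0.01]
-0.4 [0.01, 0.09, 0.01, 0.01, 0.01, 0.01, 0.01]
-0.3 [0.01, 0.01, 0.01, 0.01, 0.02, 0.08, 0.09]
-0.2 [0.01, 0.01, 0.01, 0.01, 0.02, 0.01, 0.01]
-0.1 [0.0, 0.27, 0.25, 0.01, 0.02, 0.02, 0.02]
t 22.15 tcp [ 0.184  -0.1191  0.2822] xang -95.63 z [ 0.4609 -0.1057 -0.8811] q [-1.523 -0.435  2.322  0.519  1.165 -0.058] F [-1.9 -1.1 -1. ] w 0.0264
per row x6 [1.   0.02 0.12]
```

Request:
{"name": "arm_command", "arguments": {"deltas": [[255,[1,0,0.1],0],[255,[1,0,0.1],0],[255,[1,0,0.1],0],[255,[1,0,0.1],0],[255,[1,0,0.1],0]]}}

```text
time_s: 22.65
tcp_pos: [0.1678, -0.3278, 0.2959]
orientation: [-1.929, 2.081, -0.646]
wrist_force: [0.8, 0.3, -1.9]
gripper_width: 0.0263
```

Run:
```python
from h import *
s,M=st();p=s['tcp_pos'];rowsto(p+np.array([-.1,1,-.1])*.12,3);
```

```text
t 22.65 tcp [ 0.1678 -0.3278  0.2959] xang -96.16 z [ 0.4548 -0.1612 -0.8759] q [-1.607 -0.077  2.097  0.565  1.035 -0.234] F [ 0.8  0.3 -1.9] w 0.0263
t 22.65 tcp [ 0.1678 -0.3278  0.2959] xang -96.16 z [ 0.4548 -0.1612 -0.8759] q [-1.607 -0.077  2.097  0.565  1.035 -0.234] F [ 0.8  0.3 -1.9] w 0.0263
per row x3 [-0.99  0.17 -0.12]
```

Request:
{"name": "arm_command", "arguments": {"deltas": [[255,[-0.6,0.1,0.1],0],[255,[-0.6,0.1,0.1],0],[255,[-0.6,0.1,0.1],0],[255,[-0.6,0.1,0.1],0],[255,[-1,0.2,0.1],0],[255,[-1,0.2,0.1],0],[255,[-1,0.2,0.1],0]]}}

```text
time_s: 23.35
tcp_pos: [0.1712, -0.1594, 0.2738]
orientation: [-1.951, 2.109, -0.64]
wrist_force: [0.7, -0.4, -1.5]
gripper_width: 0.0259
```

Run:
```python
from h import *
s,M=st();p=s['tcp_pos'];rowsto(p+np.array([-.1,1,-.1])*.12,3);
```

```text
t 23.35 tcp [ 0.1712 -0.1594  0.2738] xang -96.41 z [ 0.4265 -0.1779 -0.8868] q [-1.556 -0.383  2.326  0.509  1.054 -0.131] F [ 0.7 -0.4 -1.5] w 0.0259
t 23.35 tcp [ 0.1712 -0.1594  0.2738] xang -96.41 z [ 0.4265 -0.1779 -0.8868] q [-1.556 -0.383  2.326  0.509  1.054 -0.131] F [ 0.7 -0.4 -1.5] w 0.0259
per row x3 [-0.99  0.17 -0.13]
```

Run:
```python
from h import *
A=cloud('scene',np.load('pics/scene0.npz')['d']).reshape(-1,3);B=cloud('side',np.load('pics/side0.npz')['d']).reshape(-1,3);P=np.r_[A,B]
xs=np.arange(-.2,.9,.1);print('x',xs.round(1))
for y in np.arange(.2,1.4,.1):
  print(round(y,1),[round(float(P[(abs(P[:,0]-x)<.05)&(abs(P[:,1]-y)<.05)][:,2].max(initial=-1)),2) for x in xs])
```

```text
x [-0.2 -0.1  0.   0.1  0.2  0.3  0.4  0.5  0.6  0.7  0.8]
0.2 [0.01, 0.46, 0.46, 0.01, 0.01, 0.02, 0.02, 0.03, 0.03, 0.03, 0.01]
0.3 [0.26, 0.26, 0.01, 0.01, 0.62, 0.03, 0.03, 0.03, 0.03, 0.02, 0.01]
0.4 [0.26, 0.27, 0.27, 0.26, 0.61, 0.01, 0.02, 0.03, 0.03, 0.01, 0.05]
0.5 [0.26, 0.32, 0.27, 0.43, 0.44, 0.01, 0.01, 0.01, 0.01, 0.05, 0.05]
0.6 [0.31, 0.32, 0.27, 0.08, 0.41, 0.01, 0.01, 0.01, 0.01, 0.05, 0.06]
0.7 [0.31, 0.27, 0.26, 0.08, 0.08, 0.01, 0.01, 0.01, 0.01, 0.01, 0.06]
0.8 [0.27, 0.27, 0.24, 0.08, 0.07, 0.01, 0.01, 0.01, 0.01, 0.01, 0.01]
0.9 [-1.0, -1.0, -1.0, -0.74, -0.75, -1.0, -1.0, -1.0, -1.0, -1.0, -1.0]
1.0 [-1.0, -1.0, -1.0, -0.74, -1.0, -1.0, -1.0, -1.0, -1.0, -1.0, -1.0]
1.1 [-1.0, -1.0, -1.0, -1.0, 0.06, 0.06, 0.06, -1.0, -1.0, -1.0, -1.0]
1.2 [-1.0, -1.0, -1.0, 0.06, 0.06, 0.06, 0.06, 0.06, -1.0, -1.0, -1.0]
1.3 [-1.0, -1.0, -0.1, 0.06, 0.06, 0.06, 0.06, 0.06, 0.05, -1.0, -1.0]
```

Request:
{"name": "arm_command", "arguments": {"deltas": [[255,[-0.4,0.9,0.1],0],[255,[-0.4,0.9,0.1],0]]}}

```text
time_s: 23.55
tcp_pos: [0.1343, -0.1427, 0.2764]
orientation: [-1.994, 2.086, -0.609]
wrist_force: [-0.6, -0.7, -3.7]
gripper_width: 0.0264
```

Run:
```python
from h import *
s,M=st();p=s['tcp_pos'];rowsto(p+np.array([1,-.6,.3])*.08,4);
```

```text
t 23.55 tcp [ 0.1343 -0.1427  0.2764] xang -94.4 z [ 0.4117 -0.1602 -0.8971] q [-1.909 -0.443  2.326  0.479  1.277 -0.439] F [-0.6 -0.7 -3.7] w 0.0264
t 23.55 tcp [ 0.1343 -0.1427  0.2764] xang -94.4 z [ 0.4117 -0.1602 -0.8971] q [-1.909 -0.443  2.326  0.479  1.277 -0.439] F [-0.6 -0.7 -3.7] w 0.0264
per row x4 [ 0.28 -0.52  0.12]
```

Request:
{"name": "arm_command", "arguments": {"deltas": [[255,[0.2,-0.4,-0.2],0],[255,[0.2,-0.5,-0.2],0],[255,[0.2,-0.5,-0.2],0],[255,[0.1,-0.6,-0.1],0],[255,[0.1,-0.7,0],0],[255,[0,-0.8,0],0],[255,[0,-0.9,0.2],0]]}}

```text
time_s: 24.25
tcp_pos: [0.2676, -0.1969, 0.3792]
orientation: [-1.912, 2.204, -0.662]
wrist_force: [-1.3, -2.4, -2.1]
gripper_width: 0.026
```

Run:
```python
from h import *
rowsto([.45,.15,.36],8);
```

```text
t 24.25 tcp [ 0.2676 -0.1969  0.3792] xang -100.34 z [ 0.391  -0.2288 -0.8915] q [-0.92  -0.325  2.019  0.204  1.018  0.723] F [-1.3 -2.4 -2.1] w 0.026
per row x8 [-1.16 -0.39  0.03]
```

Request:
{"name": "arm_command", "arguments": {"deltas": [[255,[-0.8,-0.6,0],0],[255,[-0.8,-0.6,0],0],[255,[-0.9,-0.5,0],0],[255,[-0.9,-0.4,0],0],[255,[-1,-0.3,0],0],[255,[-1,-0.2,0],0],[255,[-1,-0.1,0],0],[255,[-1,0,0],0],[255,[-1,0,0],0]]}}

```text
time_s: 25.15
tcp_pos: [0.4255, 0.1231, 0.377]
orientation: [-1.891, 2.182, -0.688]
wrist_force: [1.5, -0.9, -3.1]
gripper_width: 0.0264
```

Run:
```python
from h import *
rowsto([.22,.70,.36],12);
```

```text
t 25.15 tcp [0.4255 0.1231 0.377 ] xang -100.49 z [ 0.4198 -0.2286 -0.8783] q [ 0.449 -0.044  1.838 -0.454  1.085  2.324] F [ 1.5 -0.9 -3.1] w 0.0264
per row x12 [-1.09  0.5  -0.42]
```

```bash
cat >> h.py <<'E'
def plan(p,n,roll):
    s,M=st();d=(np.array(p)-s['tcp_pos'])/.04/n
    for i in range(n):
        print((M.T@d).round(2).tolist(),round(roll/n,2));M=M@R.from_rotvec([0,0,np.radians(6*roll/n)]).as_matrix()
E
python3 - <<'E'
from h import *
plan([.24,.62,.37],12,-9)
E
```

```text
t 25.15 tcp [0.4255 0.1231 0.377 ] xang -100.49 z [ 0.4198 -0.2286 -0.8783] q [ 0.449 -0.044  1.838 -0.454  1.085  2.324] F [ 1.5 -0.9 -3.1] w 0.0264
[-0.94, 0.44, -0.39] -0.75
[-0.97, 0.37, -0.39] -0.75
[-0.99, 0.29, -0.39] -0.75
[-1.01, 0.21, -0.39] -0.75
[-1.03, 0.13, -0.39] -0.75
[-1.03, 0.05, -0.39] -0.75
[-1.03, -0.03, -0.39] -0.75
[-1.03, -0.11, -0.39] -0.75
[-1.02, -0.19, -0.39] -0.75
[-1.0, -0.27, -0.39] -0.75
[-0.97, -0.35, -0.39] -0.75
[-0.94, -0.43, -0.39] -0.75
```

Request:
{"name": "arm_command", "arguments": {"deltas": [[255,[-0.94,0.3,-0.39],-0.75],[255,[-0.97,0.2,-0.39],-0.75],[255,[-0.99,0.2,-0.39],-0.75],[255,[-1,0.2,-0.39],-0.75],[255,[-1,0.13,-0.39],-0.75],[255,[-1,0.05,-0.39],-0.75],[255,[-1,-0.03,-0.39],-0.75],[255,[-1,-0.11,-0.39],-0.75],[255,[-1,-0.19,-0.39],-0.75],[255,[-1,-0.27,-0.39],-0.75],[255,[-0.97,-0.35,-0.39],-0.75],[255,[-0.94,-0.43,-0.39],-0.75]]}}

```text
time_s: 26.35
tcp_pos: [0.2331, 0.6346, 0.3884]
orientation: [2.818, -1.075, 0.744]
wrist_force: [1.5, 0.2, -2.0]
gripper_width: 0.0261
```

Run:
```python
from h import *
plan([.2,1.0,.33],10,0)
```

```text
t 26.35 tcp [0.2331 0.6346 0.3884] xang -43.8 z [ 0.4221 -0.1977 -0.8847] q [ 1.358  0.459  1.135 -0.473  1.654  2.072] F [ 1.5  0.2 -2. ] w 0.0261
[-0.68, -0.62, -0.09] 0.0
[-0.68, -0.62, -0.09] 0.0
[-0.68, -0.62, -0.09] 0.0
[-0.68, -0.62, -0.09] 0.0
[-0.68, -0.62, -0.09] 0.0
[-0.68, -0.62, -0.09] 0.0
[-0.68, -0.62, -0.09] 0.0
[-0.68, -0.62, -0.09] 0.0
[-0.68, -0.62, -0.09] 0.0
[-0.68, -0.62, -0.09] 0.0
```

Request:
{"name": "arm_command", "arguments": {"deltas": [[255,[-0.75,-0.68,-0.09],0],[255,[-0.75,-0.68,-0.09],0],[255,[-0.75,-0.68,-0.09],0],[255,[-0.75,-0.68,-0.09],0],[255,[-0.75,-0.68,-0.09],0],[255,[-0.75,-0.68,-0.09],0],[255,[-0.75,-0.68,-0.09],0],[255,[-0.75,-0.68,-0.09],0]]}}

```text
time_s: 27.15
tcp_pos: [0.1913, 0.9322, 0.3147]
orientation: [2.864, -1.048, 0.733]
wrist_force: [-0.6, 0.0, -5.5]
gripper_width: 0.0262
```

Run:
```python
from h import *
s,M=st();p=s['tcp_pos'];rowsto(p+[0,.2,.05],5)
```

```text
t 27.15 tcp [0.1913 0.9322 0.3147] xang -42.37 z [ 0.425  -0.1605 -0.8908] q [ 1.462  1.03   0.154 -0.512  2.027  1.95 ] F [-0.6  0.  -5.5] w 0.0262
t 27.15 tcp [0.1913 0.9322 0.3147] xang -42.37 z [ 0.425  -0.1605 -0.8908] q [ 1.462  1.03   0.154 -0.512  2.027  1.95 ] F [-0.6  0.  -5.5] w 0.0262
per row x5 [-0.5  -0.81 -0.38]
```

Tilt is correcting as intended (y-lean -0.198 → -0.160). I keep pushing outward in +y.

Request:
{"name": "arm_command", "arguments": {"deltas": [[255,[-0.5,-0.8,-0.38],0],[255,[-0.5,-0.8,-0.38],0],[255,[-0.5,-0.8,-0.38],0],[255,[-0.5,-0.8,-0.38],0]]}}

```text
time_s: 27.55
tcp_pos: [0.178, 0.9704, 0.3097]
orientation: [-2.791, 0.971, -0.692]
wrist_force: [0.2, 0.6, -1.2]
gripper_width: 0.0263
```

Run:
```python
from h import *
s,M=st();p=s['tcp_pos'];rowsto(p+[0,.2,.05],5)
```

```text
t 27.55 tcp [0.178  0.9704 0.3097] xang -41.42 z [ 0.4523 -0.0475 -0.8906] q [ 1.484  1.04   0.143 -0.506  1.922  1.968] F [ 0.2  0.6 -1.2] w 0.0263
t 27.55 tcp [0.178  0.9704 0.3097] xang -41.42 z [ 0.4523 -0.0475 -0.8906] q [ 1.484  1.04   0.143 -0.506  1.922  1.968] F [ 0.2  0.6 -1.2] w 0.0263
per row x5 [-0.51 -0.85 -0.27]
```

Request:
{"name": "arm_command", "arguments": {"deltas": [[255,[-0.4,-0.7,-0.3],0]]}}

```text
time_s: 27.65
tcp_pos: [0.1756, 0.9776, 0.3146]
orientation: [-2.768, 0.954, -0.68]
wrist_force: [-0.3, -0.2, -1.2]
gripper_width: 0.0263
```

Run:
```python
from h import *
plan([.40,.62,.36],10,3)
```

```text
t 27.65 tcp [0.1756 0.9776 0.3146] xang -41.28 z [ 0.4579 -0.0182 -0.8888] q [ 1.488  1.036  0.143 -0.505  1.898  1.971] F [-0.3 -0.2 -1.2] w 0.0263
[0.98, 0.37, 0.17] 0.3
[0.99, 0.34, 0.17] 0.3
[1.0, 0.3, 0.17] 0.3
[1.01, 0.27, 0.17] 0.3
[1.02, 0.24, 0.17] 0.3
[1.03, 0.21, 0.17] 0.3
[1.03, 0.18, 0.17] 0.3
[1.04, 0.14, 0.17] 0.3
[1.04, 0.11, 0.17] 0.3
[1.04, 0.08, 0.17] 0.3
```

Request:
{"name": "arm_command", "arguments": {"deltas": [[255,[0.7,0.26,0.1],0.3],[255,[0.9,0.3,0.1],0.3],[255,[1,0.3,0.1],0.3],[255,[1,0.27,0.1],0.3],[255,[1,0.24,0.1],0.3],[255,[1,0.21,0.1],0.3],[255,[1,0.18,0.1],0.3],[255,[1,0.14,0.1],0.3],[255,[1,0.11,0.1],0.3],[255,[1,0.08,0.1],0.3]]}}

```text
time_s: 28.65
tcp_pos: [0.3767, 0.6375, 0.3987]
orientation: [-2.476, 1.335, -0.592]
wrist_force: [0.6, 0.2, -2.3]
gripper_width: 0.026
```

Run:
```python
from h import *
plan([.50,.0,.36],12,4)
```

```text
t 28.65 tcp [0.3767 0.6375 0.3987] xang -59.61 z [ 0.4711  0.0396 -0.8812] q [ 1.147  0.406  1.202 -0.442  1.306  2.204] F [ 0.6  0.2 -2.3] w 0.026
[1.22, 0.56, 0.14] 0.33
[1.24, 0.52, 0.14] 0.33
[1.26, 0.48, 0.14] 0.33
[1.28, 0.43, 0.14] 0.33
[1.29, 0.39, 0.14] 0.33
[1.3, 0.34, 0.14] 0.33
[1.31, 0.3, 0.14] 0.33
[1.32, 0.25, 0.14] 0.33
[1.33, 0.2, 0.14] 0.33
[1.34, 0.16, 0.14] 0.33
[1.34, 0.11, 0.14] 0.33
[1.35, 0.06, 0.14] 0.33
```

Run:
```python
from h import *
s,M=st();p=s['tcp_pos'];rowsto(p+[.033,.0365,0],1)
```

```text
t 28.65 tcp [0.3767 0.6375 0.3987] xang -59.61 z [ 0.4711  0.0396 -0.8812] q [ 1.147  0.406  1.202 -0.442  1.306  2.204] F [ 0.6  0.2 -2.3] w 0.026
t 28.65 tcp [0.3767 0.6375 0.3987] xang -59.61 z [ 0.4711  0.0396 -0.8812] q [ 1.147  0.406  1.202 -0.442  1.306  2.204] F [ 0.6  0.2 -2.3] w 0.026
per row x1 [-0.36 -1.1   0.42]
```

Request:
{"name": "arm_command", "arguments": {"deltas": [[255,[-0.4,-1,0.4],0],[255,[-0.4,-1,0.4],0],[255,[-0.4,-1,0.4],0]]}}

```text
time_s: 28.95
tcp_pos: [0.4633, 0.7277, 0.4048]
orientation: [-2.473, 1.345, -0.596]
wrist_force: [0.4, 1.7, -2.3]
gripper_width: 0.0261
```

Run:
```python
from h import *
st()
```

```text
t 28.95 tcp [0.4633 0.7277 0.4048] xang -60.04 z [ 0.4718  0.0337 -0.881 ] q [ 1.095  0.589  0.869 -0.421  1.425  2.098] F [ 0.4  1.7 -2.3] w 0.0261
```

Request:
{"name": "arm_command", "arguments": {"deltas": [[255,[0.2,0.5,-0.2],0],[255,[0.2,0.5,-0.2],0],[255,[0.2,0.5,-0.2],0],[255,[0.2,0.5,-0.2],0],[255,[0.2,0.5,-0.2],0],[255,[0.2,0.5,-0.2],0]]}}

```text
time_s: 29.55
tcp_pos: [0.3845, 0.6283, 0.4117]
orientation: [-2.447, 1.345, -0.593]
wrist_force: [1.2, 0.0, -2.5]
gripper_width: 0.0263
```

Run:
```python
from h import *
st()
```

```text
t 29.55 tcp [0.3845 0.6283 0.4117] xang -60.54 z [ 0.4826  0.051  -0.8744] q [ 1.133  0.386  1.208 -0.446  1.297  2.206] F [ 1.2  0.  -2.5] w 0.0263
```

Request:
{"name": "arm_command", "arguments": {"deltas": [[255,[-0.05,-0.22,0.08],0],[255,[-0.05,-0.22,0.08],0],[255,[-0.05,-0.22,0.08],0],[255,[-0.05,-0.22,0.08],0],[255,[-0.05,-0.22,0.08],0],[255,[-0.05,-0.22,0.08],0],[255,[-0.05,-0.22,0.08],0],[255,[-0.05,-0.22,0.08],0],[255,[-0.05,-0.22,0.08],0],[255,[-0.05,-0.22,0.08],0]]}}

```text
time_s: 30.55
tcp_pos: [0.4604, 0.6972, 0.4295]
orientation: [-2.431, 1.342, -0.59]
wrist_force: [-0.2, 0.6, -2.6]
gripper_width: 0.0262
```

Run:
```python
from h import *
st()
```

```text
t 30.55 tcp [0.4604 0.6972 0.4295] xang -60.7 z [ 0.4888  0.0634 -0.8701] q [ 1.08   0.519  0.946 -0.421  1.377  2.108] F [-0.2  0.6 -2.6] w 0.0262
```

Run:
```python
import numpy as np
D=[((.307,1.506,1.328),(.175,.548,.304)),((.195,1.854,1.075),(.4523,-.0007,.2392)),((.615,.932,1.594),(.7922,.0485,.322)),((1.029,.15,1.94),(.9872,.0524,.2852)),((.398,2.048,.66),(.4459,.0125,.0998)),((.371,1.572,1.175),(.5916,.0033,.2433)),((.478,1.616,1.016),(.5257,.318,.1653)),((.416,1.543,1.141),(.528,.3235,.2264))]
A=[];b=[]
for q,p in D:
    r=np.sqrt(p[0]**2+p[1]**2-.045**2);a,c,s=q[0],q[0]+q[1],sum(q)
    A.append([1,0,np.sin(a),np.sin(c),np.cos(c),np.sin(s)]);b.append(r)
    A.append([0,1,np.cos(a),np.cos(c),-np.sin(c),np.cos(s)]);b.append(p[2])
x,res,rk,sv=np.linalg.lstsq(np.array(A),np.array(b),rcond=None);print(x.round(4),np.abs(np.array(A)@x-b).max(),sv)
for q2 in(-.2,-.4,0,.2):
    c=q2+2.324;w=x[:2]+[x[2]*np.sin(q2)+x[3]*np.sin(c)+x[4]*np.cos(c),x[2]*np.cos(q2)+x[3]*np.cos(c)-x[4]*np.sin(c)];print(q2,w)
```

```text
[-1.000e-04  1.877e-01  6.467e-01  4.166e-01  1.096e-01  2.939e-01] 0.00035085409499374665 [5.46075063 4.04381287 1.08803938 0.7593852  0.25838695 0.0228172 ]
-0.2 [0.16838832 0.50936048]
-0.4 [0.10113089 0.53641285]
0 [0.2289306  0.46948536]
0.2 [0.28034411 0.4183772 ]
```

Run:
```python
from h import *
plan([.42,.26,.26],10,2)
```

```text
t 30.55 tcp [0.4604 0.6972 0.4295] xang -60.7 z [ 0.4888  0.0634 -0.8701] q [ 1.08   0.519  0.946 -0.421  1.377  2.108] F [-0.2  0.6 -2.6] w 0.0262
[0.8, 0.83, 0.25] 0.2
[0.81, 0.81, 0.25] 0.2
[0.83, 0.79, 0.25] 0.2
[0.85, 0.78, 0.25] 0.2
[0.86, 0.76, 0.25] 0.2
[0.88, 0.74, 0.25] 0.2
[0.89, 0.72, 0.25] 0.2
[0.91, 0.7, 0.25] 0.2
[0.92, 0.68, 0.25] 0.2
[0.94, 0.66, 0.25] 0.2
```

Request:
{"name": "arm_command", "arguments": {"deltas": [[255,[0.8,0.83,0.25],0.2],[255,[0.8,0.8,0.25],0.2],[255,[0.83,0.8,0.25],0.2],[255,[0.85,0.78,0.25],0.2],[255,[0.86,0.76,0.25],0.2],[255,[0.88,0.74,0.25],0.2],[255,[0.89,0.72,0.25],0.2],[255,[0.91,0.7,0.25],0.2],[255,[0.92,0.68,0.25],0.2],[255,[0.94,0.66,0.25],0.2]]}}

```text
time_s: 31.55
tcp_pos: [0.4265, 0.2615, 0.2524]
orientation: [-2.237, 1.561, -0.533]
wrist_force: [1.2, -0.5, -1.4]
gripper_width: 0.0261
```

Run:
```python
from h import *
plan([.36,.18,.17],4,0)
```

```text
t 31.55 tcp [0.4265 0.2615 0.2524] xang -71.36 z [ 0.4979  0.0767 -0.8638] q [ 0.594  0.123  2.041 -0.436  0.534  2.141] F [ 1.2 -0.5 -1.4] w 0.0261
[0.3, 0.75, 0.2] 0.0
[0.3, 0.75, 0.2] 0.0
[0.3, 0.75, 0.2] 0.0
[0.3, 0.75, 0.2] 0.0
```

Run:
```python
from h import *
s,M=st();p=s['tcp_pos'];rowsto(p+np.array([-.62,-.62,-.48])*.04,1)
```

```text
t 31.55 tcp [0.4265 0.2615 0.2524] xang -71.36 z [ 0.4979  0.0767 -0.8638] q [ 0.594  0.123  2.041 -0.436  0.534  2.141] F [ 1.2 -0.5 -1.4] w 0.0261
t 31.55 tcp [0.4265 0.2615 0.2524] xang -71.36 z [ 0.4979  0.0767 -0.8638] q [ 0.594  0.123  2.041 -0.436  0.534  2.141] F [ 1.2 -0.5 -1.4] w 0.0261
per row x1 [0.34 0.94 0.06]
```

Request:
{"name": "arm_command", "arguments": {"deltas": [[255,[0.34,0.94,0.06],0],[255,[0.34,0.94,0.06],0],[255,[0.34,0.94,0.06],0]]}}

```text
time_s: 31.85
tcp_pos: [0.3543, 0.1835, 0.1957]
orientation: [-2.227, 1.563, -0.54]
wrist_force: [1.4, -2.0, -2.2]
gripper_width: 0.026
```

Run:
```python
from h import *
st()
```

```text
t 31.85 tcp [0.3543 0.1835 0.1957] xang -71.68 z [ 0.5046  0.0767 -0.86  ] q [ 0.504  0.093  2.32  -0.686  0.283  2.349] F [ 1.4 -2.  -2.2] w 0.026
```

Request:
{"name": "arm_command", "arguments": {"deltas": [[255,[0.34,0.94,0.06],0],[255,[0.34,0.94,0.06],0]]}}

```text
time_s: 32.05
tcp_pos: [0.3376, 0.1562, 0.2]
orientation: [-2.268, 1.596, -0.517]
wrist_force: [0.4, 0.4, -2.1]
gripper_width: 0.0261
```

Run:
```python
from h import *
st()
```

```text
t 32.05 tcp [0.3376 0.1562 0.2   ] xang -71.79 z [ 0.4653  0.0508 -0.8837] q [ 0.443  0.042  2.326 -0.472  0.345  2.081] F [ 0.4  0.4 -2.1] w 0.0261
```

Request:
{"name": "arm_command", "arguments": {"deltas": [[255,[0.7,0.7,0.06],0],[255,[0.7,0.7,0.06],0]]}}

```text
time_s: 32.25
tcp_pos: [0.3379, 0.1088, 0.2099]
orientation: [-2.295, 1.611, -0.499]
wrist_force: [0.3, 0.1, -1.8]
gripper_width: 0.0261
```

Run:
```python
from h import *
st()
```

```text
t 32.25 tcp [0.3379 0.1088 0.2099] xang -71.58 z [ 0.4401  0.0397 -0.8971] q [ 0.253 -0.017  2.325 -0.191  0.388  1.637] F [ 0.3  0.1 -1.8] w 0.0261
```

Run:
```python
from h import *
plan([.32,.33,.25],6,0)
```

```text
t 32.25 tcp [0.3379 0.1088 0.2099] xang -71.58 z [ 0.4401  0.0397 -0.8971] q [ 0.253 -0.017  2.325 -0.191  0.388  1.637] F [ 0.3  0.1 -1.8] w 0.0261
[-0.87, -0.31, -0.15] 0.0
[-0.87, -0.31, -0.15] 0.0
[-0.87, -0.31, -0.15] 0.0
[-0.87, -0.31, -0.15] 0.0
[-0.87, -0.31, -0.15] 0.0
[-0.87, -0.31, -0.15] 0.0
```

Request:
{"name": "arm_command", "arguments": {"deltas": [[255,[-0.7,-0.6,-0.2],-0.7],[255,[-0.9,-0.4,-0.2],-0.7],[255,[-0.9,-0.3,-0.2],-0.7],[255,[-0.9,-0.3,-0.1],-0.7],[255,[-0.9,-0.3,-0.1],-0.7],[255,[-0.9,-0.4,0],-0.7]]}}

```text
time_s: 32.85
tcp_pos: [0.3141, 0.3241, 0.2432]
orientation: [-2.634, 1.136, -0.616]
wrist_force: [0.9, -0.1, -3.2]
gripper_width: 0.0258
```

Run:
```python
from h import *
s,M=st();p=s['tcp_pos'];rowsto(p+np.array([-.35,-.82,-.45])*.04,1)
```

```text
t 32.85 tcp [0.3141 0.3241 0.2432] xang -49.86 z [ 0.453   0.0243 -0.8912] q [ 0.941  0.121  2.047 -0.548  0.741  2.121] F [ 0.9 -0.1 -3.2] w 0.0258
t 32.85 tcp [0.3141 0.3241 0.2432] xang -49.86 z [ 0.453   0.0243 -0.8912] q [ 0.941  0.121  2.047 -0.548  0.741  2.121] F [ 0.9 -0.1 -3.2] w 0.0258
per row x1 [0.25 0.94 0.22]
```

Request:
{"name": "arm_command", "arguments": {"deltas": [[255,[0.25,0.94,0.2],0],[255,[0.25,0.94,0.2],0],[255,[0.25,0.94,0.2],0],[255,[0.25,0.94,0.2],0]]}}

```text
time_s: 33.25
tcp_pos: [0.2718, 0.2222, 0.1915]
orientation: [-2.63, 1.112, -0.611]
wrist_force: [13.7, 7.8, 3.6]
gripper_width: 0.0258
```

Run:
```python
from h import *
s,M=st();p=s['tcp_pos'];rowsto(p+np.array([-.35,-.82,-.45])*.04,1)
```

```text
t 33.25 tcp [0.2718 0.2222 0.1915] xang -49.09 z [ 0.4559  0.041  -0.8891] q [ 0.828  0.068  2.328 -0.716  0.488  2.225] F [13.7  7.8  3.6] w 0.0258
t 33.25 tcp [0.2718 0.2222 0.1915] xang -49.09 z [ 0.4559  0.041  -0.8891] q [ 0.828  0.068  2.328 -0.716  0.488  2.225] F [13.7  7.8  3.6] w 0.0258
per row x1 [0.24 0.95 0.21]
```

Request:
{"name": "arm_command", "arguments": {"deltas": [[255,[-0.2,-0.6,-0.2],0],[255,[-0.2,-0.6,-0.2],0]]}}

```text
time_s: 33.45
tcp_pos: [0.2837, 0.2621, 0.2173]
orientation: [-2.636, 1.119, -0.612]
wrist_force: [0.5, 0.8, -1.5]
gripper_width: 0.0263
```

Run:
```python
from cf import *
s,M=st()
cal=K('wrist');im,d=optics.grab_frame('wrist');P=cloud('wrist',d,cal);save('w7.png',im,1.4)
q=(P.reshape(-1,3)-s['tcp_pos'])@M
k=q[(abs(q[:,0])<.002)&(q[:,2]>.02)&(q[:,2]<.11)&(q[:,1]>-.03)&(q[:,1]<.02)]
k2=k[(k[:,2]>.042)&(k[:,2]<.068)];print(np.polyfit(k2[:,2],k2[:,1],1))
```

```text
t 33.45 tcp [0.2837 0.2621 0.2173] xang -49.23 z [ 0.453   0.0328 -0.8909] q [ 0.894  0.068  2.21  -0.61   0.619  2.157] F [ 0.5  0.8 -1.5] w 0.0263
[ 0.02797327 -0.01360882]
```

View pics/w7.png

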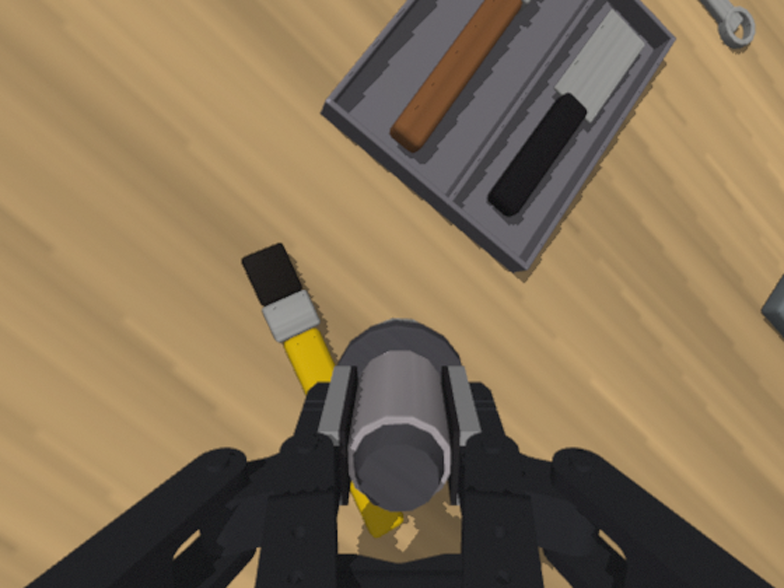

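Run:
```python
from h import *
plan([.37,.17,.22],4,4)
```

```text
t 33.5 tcp [0.2866 0.2674 0.2202] xang -49.24 z [ 0.4575  0.041  -0.8882] q [ 0.896  0.069  2.201 -0.609  0.618  2.156] F [2.  3.7 0.5] w 0.0263
[0.77, 0.09, 0.21] 1.0
[0.77, 0.01, 0.21] 1.0
[0.77, -0.07, 0.21] 1.0
[0.76, -0.15, 0.21] 1.0
```

Request:
{"name": "arm_command", "arguments": {"deltas": [[255,[0.8,-0.1,0.2],1],[255,[0.8,-0.1,0.2],1],[255,[0.8,-0.1,0.2],1],[255,[0.8,-0.1,0.2],1]]}}

```text
time_s: 33.9
tcp_pos: [0.3845, 0.1787, 0.2315]
orientation: [-2.271, 1.587, -0.518]
wrist_force: [-0.5, 1.3, -1.5]
gripper_width: 0.0262
```

Run:
```python
from h import *
s,M=st();p=s['tcp_pos'];rowsto(p+np.array([-.72,-.5,-.48])*.04,1)
```

```text
t 33.9 tcp [0.3845 0.1787 0.2315] xang -71.42 z [ 0.4673  0.0543 -0.8824] q [ 0.442  0.047  2.189 -0.345  0.462  1.937] F [-0.5  1.3 -1.5] w 0.0262
t 33.9 tcp [0.3845 0.1787 0.2315] xang -71.42 z [ 0.4673  0.0543 -0.8824] q [ 0.442  0.047  2.189 -0.345  0.462  1.937] F [-0.5  1.3 -1.5] w 0.0262
per row x1 [0.19 0.98 0.06]
```

Request:
{"name": "arm_command", "arguments": {"deltas": [[255,[0.2,0.96,0.06],0],[255,[0.2,0.96,0.06],0],[255,[0.2,0.96,0.06],0],[255,[0.2,0.96,0.06],0]]}}

```text
time_s: 34.3
tcp_pos: [0.32, 0.1191, 0.2139]
orientation: [-2.295, 1.63, -0.497]
wrist_force: [-0.0, -0.3, -2.0]
gripper_width: 0.0259
```

Run:
```python
from h import *
s,M=st();p=s['tcp_pos'];rowsto(p+np.array([-.72,-.5,-.48])*.04,1)
```

```text
t 34.3 tcp [0.32   0.1191 0.2139] xang -72.2 z [ 0.4327  0.0301 -0.901 ] q [ 0.331 -0.042  2.326 -0.268  0.436  1.785] F [-0.  -0.3 -2. ] w 0.0259
t 34.3 tcp [0.32   0.1191 0.2139] xang -72.2 z [ 0.4327  0.0301 -0.901 ] q [ 0.331 -0.042  2.326 -0.268  0.436  1.785] F [-0.  -0.3 -2. ] w 0.0259
per row x1 [0.2  0.97 0.11]
```

Request:
{"name": "arm_command", "arguments": {"deltas": [[255,[0.3,0.94,0.2],0],[255,[0.3,0.94,0.2],0],[255,[0.3,0.94,0.2],0]]}}

```text
time_s: 34.6
tcp_pos: [0.2904, 0.0679, 0.2258]
orientation: [-2.35, 1.666, -0.444]
wrist_force: [1.0, -0.5, -1.3]
gripper_width: 0.026
```

Run:
```python
from h import *
s,M=st();plan([.45,.08,.25],3,0)
```

```text
t 34.6 tcp [0.2904 0.0679 0.2258] xang -71.88 z [ 0.3714  0.0093 -0.9284] q [ 0.125 -0.142  2.326 -0.068  0.579  1.408] F [ 1.  -0.5 -1.3] w 0.026
t 34.6 tcp [0.2904 0.0679 0.2258] xang -71.88 z [ 0.3714  0.0093 -0.9284] q [ 0.125 -0.142  2.326 -0.068  0.579  1.408] F [ 1.  -0.5 -1.3] w 0.026
[0.34, -1.27, 0.31] 0.0
[0.34, -1.27, 0.31] 0.0
[0.34, -1.27, 0.31] 0.0
```

Request:
{"name": "arm_command", "arguments": {"deltas": [[255,[0.2,-0.8,-0.2],0.5],[255,[0.25,-1,0.2],0.5],[255,[0.25,-1,0.3],0.5],[255,[0.2,-1,0.3],0.5],[255,[0.2,-1,0.3],0.5],[255,[0.1,-1,0.3],0.5]]}}

```text
time_s: 35.2
tcp_pos: [0.5255, 0.0594, 0.2664]
orientation: [-2.027, 2.01, -0.382]
wrist_force: [0.8, 0.5, -1.7]
gripper_width: 0.026
```

Run:
```python
from h import *
s,M=st();plan([.95,-.04,.36],8,0)
```

```text
t 35.2 tcp [0.5255 0.0594 0.2664] xang -89.55 z [ 3.645e-01  3.000e-04 -9.312e-01] q [ 0.041  0.151  1.892 -0.022  0.726  1.617] F [ 0.8  0.5 -1.7] w 0.026
t 35.2 tcp [0.5255 0.0594 0.2664] xang -89.55 z [ 3.645e-01  3.000e-04 -9.312e-01] q [ 0.041  0.151  1.892 -0.022  0.726  1.617] F [ 0.8  0.5 -1.7] w 0.026
[0.32, -1.34, 0.21] 0.0
[0.32, -1.34, 0.21] 0.0
[0.32, -1.34, 0.21] 0.0
[0.32, -1.34, 0.21] 0.0
[0.32, -1.34, 0.21] 0.0
[0.32, -1.34, 0.21] 0.0
[0.32, -1.34, 0.21] 0.0
[0.32, -1.34, 0.21] 0.0
```

Request:
{"name": "arm_command", "arguments": {"deltas": [[255,[0,0.42,-0.16],0],[255,[0,0.42,-0.16],0],[255,[0,0.42,-0.16],0],[255,[0,0.42,-0.16],0],[255,[0,0.42,-0.16],0],[255,[0,0.42,-0.16],0],[255,[0,0.42,-0.16],0],[255,[0,0.42,-0.16],0]]}}

```text
time_s: 36.0
tcp_pos: [0.3791, 0.0552, 0.2632]
orientation: [-2.027, 2.007, -0.396]
wrist_force: [0.3, -0.2, -2.1]
gripper_width: 0.0263
```

Run:
```python
from h import *
s,M=st();plan([.95,-.04,.36],14,0)
```

```text
t 36.0 tcp [0.3791 0.0552 0.2632] xang -89.52 z [ 0.3705 -0.0063 -0.9288] q [ 0.055 -0.063  2.138 -0.042  0.688  1.643] F [ 0.3 -0.2 -2.1] w 0.0263
t 36.0 tcp [0.3791 0.0552 0.2632] xang -89.52 z [ 0.3705 -0.0063 -0.9288] q [ 0.055 -0.063  2.138 -0.042  0.688  1.643] F [ 0.3 -0.2 -2.1] w 0.0263
[0.18, -1.01, 0.22] 0.0
[0.18, -1.01, 0.22] 0.0
[0.18, -1.01, 0.22] 0.0
[0.18, -1.01, 0.22] 0.0
[0.18, -1.01, 0.22] 0.0
[0.18, -1.01, 0.22] 0.0
[0.18, -1.01, 0.22] 0.0
[0.18, -1.01, 0.22] 0.0
[0.18, -1.01, 0.22] 0.0
[0.18, -1.01, 0.22] 0.0
[0.18, -1.01, 0.22] 0.0
[0.18, -1.01, 0.22] 0.0
[0.18, -1.01, 0.22] 0.0
[0.18, -1.01, 0.22] 0.0
```

Request:
{"name": "arm_command", "arguments": {"deltas": [[255,[0,-1,0.3],0],[255,[0,-1,0.3],0],[255,[0,-1,0.3],0],[255,[0,-1,0.3],0],[255,[0,-1,0.3],0],[255,[0,-1,0.3],0],[255,[0,-1,0.3],0],[255,[0,-1,0.3],0],[255,[0,-1,0.3],0],[255,[0,-1,0.3],0],[255,[0,-1,0.3],0],[255,[0,-1,0.3],0]]}}

```text
time_s: 37.2
tcp_pos: [0.8551, 0.0595, 0.2883]
orientation: [-2.061, 2.019, -0.379]
wrist_force: [0.4, -0.5, -2.0]
gripper_width: 0.0259
```

Request:
{"name": "arm_command", "arguments": {"deltas": [[255,[0,-1,0.2],0],[255,[0,-1,0.2],0],[255,[0,-1,0.1],0],[255,[0,-1,0],0]]}}

```text
time_s: 37.6
tcp_pos: [1.0118, 0.0622, 0.3194]
orientation: [-2.07, 2.027, -0.373]
wrist_force: [1.2, 0.5, -1.4]
gripper_width: 0.026
```

Run:
```python
from h import *
s,M=st()
```

```text
t 37.6 tcp [1.0118 0.0622 0.3194] xang -89.04 z [ 0.3306 -0.0196 -0.9436] q [ 0.028  0.847  0.512 -0.029  1.446  1.577] F [ 1.2  0.5 -1.4] w 0.026
```

Request:
{"name": "arm_command", "arguments": {"deltas": [[255,[-0.3,-1,-0.1],0],[255,[-0.3,-1,-0.1],0],[255,[-0.2,-1,-0.2],0],[255,[-0.2,-1,-0.2],0]]}}

```text
time_s: 38.0
tcp_pos: [1.0754, 0.0949, 0.3445]
orientation: [-2.036, 1.995, -0.424]
wrist_force: [0.7, 0.0, -0.3]
gripper_width: 0.0262
```

Run:
```python
from h import *
s,M=st()
```

```text
t 38.0 tcp [1.0754 0.0949 0.3445] xang -89.12 z [ 0.382  -0.0189 -0.924 ] q [ 0.06   0.993  0.146 -0.042  1.612  1.601] F [ 0.7  0.  -0.3] w 0.0262
```

Request:
{"name": "arm_command", "arguments": {"deltas": [[255,[-0.5,-0.8,-0.2],0]]}}

```text
time_s: 38.1
tcp_pos: [1.0782, 0.1105, 0.3524]
orientation: [-2.019, 1.982, -0.446]
wrist_force: [-0.7, -0.3, -2.1]
gripper_width: 0.0261
```

Run:
```python
from h import *
s,M=st();a=np.array([-.4226,.006,.906]);tip=np.array([.6143,-.007,.119])
plan(tip+a*(.1+.07),14,0)
```

```text
t 38.1 tcp [1.0782 0.1105 0.3524] xang -89.26 z [ 0.4047 -0.0188 -0.9143] q [ 0.077  0.988  0.146 -0.05   1.594  1.618] F [-0.7 -0.3 -2.1] w 0.0261
t 38.1 tcp [1.0782 0.1105 0.3524] xang -89.26 z [ 0.4047 -0.0188 -0.9143] q [ 0.077  0.988  0.146 -0.05   1.594  1.618] F [-0.7 -0.3 -2.1] w 0.0261
[0.19, 0.94, -0.25] 0.0
[0.19, 0.94, -0.25] 0.0
[0.19, 0.94, -0.25] 0.0
[0.19, 0.94, -0.25] 0.0
[0.19, 0.94, -0.25] 0.0
[0.19, 0.94, -0.25] 0.0
[0.19, 0.94, -0.25] 0.0
[0.19, 0.94, -0.25] 0.0
[0.19, 0.94, -0.25] 0.0
[0.19, 0.94, -0.25] 0.0
[0.19, 0.94, -0.25] 0.0
[0.19, 0.94, -0.25] 0.0
[0.19, 0.94, -0.25] 0.0
[0.19, 0.94, -0.25] 0.0
```

Request:
{"name": "arm_command", "arguments": {"deltas": [[255,[0.1,0.6,-0.2],0],[255,[0.2,0.95,-0.27],0],[255,[0.2,0.95,-0.27],0],[255,[0.2,0.95,-0.27],0],[255,[0.2,0.95,-0.27],0],[255,[0.2,0.95,-0.27],0],[255,[0.2,0.95,-0.27],0],[255,[0.2,0.95,-0.27],0],[255,[0.2,0.95,-0.27],0],[255,[0.2,0.95,-0.27],0],[255,[0.2,0.95,-0.27],0]]}}

```text
time_s: 39.2
tcp_pos: [0.6566, 0.033, 0.3206]
orientation: [-1.98, 1.915, -0.509]
wrist_force: [-0.1, -0.2, -1.7]
gripper_width: 0.0265
```

Run:
```python
from h import *
s,M=st();a=np.array([-.4226,.006,.906]);tip=np.array([.6143,-.007,.119])
plan(tip+a*(.1+.06),4,0)
```

```text
t 39.2 tcp [0.6566 0.033  0.3206] xang -88.4 z [ 0.4776 -0.0051 -0.8786] q [-0.015  0.24   1.657  0.003  0.746  1.521] F [-0.1 -0.2 -1.7] w 0.0265
t 39.2 tcp [0.6566 0.033  0.3206] xang -88.4 z [ 0.4776 -0.0051 -0.8786] q [-0.015  0.24   1.657  0.003  0.746  1.521] F [-0.1 -0.2 -1.7] w 0.0265
[0.22, 0.78, -0.02] 0.0
[0.22, 0.78, -0.02] 0.0
[0.22, 0.78, -0.02] 0.0
[0.22, 0.78, -0.02] 0.0
```

Run:
```python
from h import *
plan([.38,.045,.235],7,0)
```

```text
t 39.2 tcp [0.6566 0.033  0.3206] xang -88.4 z [ 0.4776 -0.0051 -0.8786] q [-0.015  0.24   1.657  0.003  0.746  1.521] F [-0.1 -0.2 -1.7] w 0.0265
[-0.08, 1.01, -0.2] 0.0
[-0.08, 1.01, -0.2] 0.0
[-0.08, 1.01, -0.2] 0.0
[-0.08, 1.01, -0.2] 0.0
[-0.08, 1.01, -0.2] 0.0
[-0.08, 1.01, -0.2] 0.0
[-0.08, 1.01, -0.2] 0.0
```

Request:
{"name": "arm_command", "arguments": {"deltas": [[255,[-0.06,1,-0.4],0],[255,[-0.06,1,-0.4],0],[255,[-0.06,1,-0.3],0],[255,[-0.06,1,-0.1],0],[255,[-0.06,1,0],0],[255,[-0.06,1,0],0],[255,[-0.06,0.9,0.1],0],[255,[0,0.8,0.1],0]]}}

```text
time_s: 40.0
tcp_pos: [0.3673, 0.0441, 0.2334]
orientation: [-1.946, 1.873, -0.56]
wrist_force: [-76.2, 1.0, -43.1]
gripper_width: 0.0265
```

Run:
```python
from h import *
st()
```

```text
t 40.0 tcp [0.3673 0.0441 0.2334] xang -88.18 z [ 0.5297 -0.0022 -0.8482] q [ 0.012 -0.062  2.328 -0.028  0.317  1.569] F [-76.2   1.  -43.1] w 0.0265
```

Request:
{"name": "arm_command", "arguments": {"deltas": [[255,[0,0.7,0.1],0],[255,[0,0.7,0.1],0],[255,[0,0.7,0.1],0]]}}

```text
time_s: 40.3
tcp_pos: [0.342, 0.0514, 0.2419]
orientation: [-1.964, 1.893, -0.543]
wrist_force: [-0.1, 0.4, -2.3]
gripper_width: 0.0264
```

Run:
```python
from h import *
st()
```

```text
t 40.3 tcp [0.342  0.0514 0.2419] xang -88.28 z [ 0.5068 -0.0079 -0.8621] q [ 0.06  -0.12   2.325 -0.097  0.408  1.672] F [-0.1  0.4 -2.3] w 0.0264
```

Request:
{"name": "arm_command", "arguments": {"deltas": [[255,[0,0.95,0.2],0],[255,[0,0.95,0.2],0],[255,[0,0.95,0.2],0]]}}

```text
time_s: 40.6
tcp_pos: [0.301, 0.0641, 0.2489]
orientation: [-1.991, 1.927, -0.513]
wrist_force: [-0.2, -0.0, -1.6]
gripper_width: 0.0258
```

Run:
```python
from h import *
st()
```

```text
t 40.6 tcp [0.301  0.0641 0.2489] xang -88.59 z [ 0.468  -0.0179 -0.8835] q [ 0.164 -0.194  2.325 -0.184  0.539  1.837] F [-0.2 -0.  -1.6] w 0.0258
```

Request:
{"name": "arm_command", "arguments": {"deltas": [[255,[0.2,0.95,0.2],0],[255,[0.2,0.95,0.2],0]]}}

```text
time_s: 40.8
tcp_pos: [0.267, 0.0576, 0.2585]
orientation: [-2.011, 1.944, -0.494]
wrist_force: [-0.0, 0.3, -1.4]
gripper_width: 0.026
```

Run:
```python
from h import *
a=np.array([-.4226,.006,.906]);tip=np.array([.6143,-.007,.119])
plan(tip+a*(.1+.05),8,0)
```

```text
t 40.8 tcp [0.267  0.0576 0.2585] xang -88.57 z [ 0.4441 -0.0225 -0.8957] q [ 0.159 -0.278  2.325 -0.154  0.649  1.798] F [-0.   0.3 -1.4] w 0.026
[0.22, -0.78, 0.41] 0.0
[0.22, -0.78, 0.41] 0.0
[0.22, -0.78, 0.41] 0.0
[0.22, -0.78, 0.41] 0.0
[0.22, -0.78, 0.41] 0.0
[0.22, -0.78, 0.41] 0.0
[0.22, -0.78, 0.41] 0.0
[0.22, -0.78, 0.41] 0.0
```

Request:
{"name": "arm_command", "arguments": {"deltas": [[255,[0.1,-0.8,-0.2],0],[255,[0.2,-1,0.2],0],[255,[0.2,-1,0.4],0],[255,[0.2,-1,0.4],0],[255,[0.2,-0.9,0.4],0],[255,[0.2,-0.9,0.4],0]]}}

```text
time_s: 41.4
tcp_pos: [0.4958, 0.0239, 0.3221]
orientation: [-1.991, 1.908, -0.528]
wrist_force: [1.0, 1.0, -1.3]
gripper_width: 0.0263
```

Run:
```python
from h import *
a=np.array([-.4226,.006,.906]);tip=np.array([.6143,-.007,.119])
plan(tip+a*(.1+.05),2,0)
```

```text
t 41.4 tcp [0.4958 0.0239 0.3221] xang -88.12 z [ 0.4822 -0.0164 -0.8759] q [-0.038  0.005  1.943  0.003  0.69   1.489] F [ 1.   1.  -1.3] w 0.0263
[0.37, -0.18, 1.07] 0.0
[0.37, -0.18, 1.07] 0.0
```

Run:
```python
from h import *
s,M=st()
cal=K('wrist');im,d=optics.grab_frame('wrist');P=cloud('wrist',d,cal)
q=(P.reshape(-1,3)-s['tcp_pos'])@M
for lo,hi in((.043,.07),(.045,.066),(.043,.074)):
  for w in(.002,.004):
    k=q[(abs(q[:,0])<w)&(q[:,2]>lo)&(q[:,2]<hi)&(q[:,1]>-.03)&(q[:,1]<.0)]
    p=np.polyfit(k[:,2],k[:,1],1);r=k[:,1]-np.polyval(p,k[:,2]);k=k[abs(r)<.001];print(lo,hi,w,np.polyfit(k[:,2],k[:,1],1),len(k))
b=q[(abs(q[:,0])<.02)&(q[:,2]>.036)&(q[:,2]<.039)&(q[:,1]>-.03)]
t=q[(np.hypot(q[:,0],q[:,1]-.001)<.009)&(q[:,2]>.02)&(q[:,2]<.045)];print('cap top z',np.median(t[:,2]));A=np.c_[t[:,:2],np.ones(len(t))];print(np.linalg.lstsq(A,t[:,2],rcond=None)[0])
c=q[(abs(q[:,0])<.003)&(q[:,2]>.074)&(q[:,2]<.105)&(q[:,1]<-.016)&(q[:,1]>-.03)];print('collar',c[:,1].min(),np.percentile(c[:,2],[5,50,95]))
Q=P.reshape(-1,3);n=Q[(np.hypot(Q[:,0]-.614,Q[:,1]+.007)<.02)&(Q[:,2]>.108)&(Q[:,2]<.13)];print('nip',len(n),n.mean(0))
```

```text
t 41.4 tcp [0.4958 0.0239 0.3221] xang -88.12 z [ 0.4822 -0.0164 -0.8759] q [-0.038  0.005  1.943  0.003  0.69   1.489] F [ 1.   1.  -1.3] w 0.0263
0.043 0.07 0.002 [ 0.0107067 -0.0127048] 353
0.043 0.07 0.004 [ 0.01020111 -0.01263611] 700
0.045 0.066 0.002 [ 0.0119205 -0.0127629] 268
0.045 0.066 0.004 [ 0.01067331 -0.01266327] 547
0.043 0.074 0.002 [ 0.01120289 -0.01273056] 386
0.043 0.074 0.004 [ 0.01119428 -0.01268652] 777
cap top z 0.03313720941199964
[-0.00370283 -0.01339859  0.03313844]
collar -0.020599365726236708 [0.07838674 0.07968001 0.08376583]
nip 424 [ 0.61631554 -0.00637701  0.11761982]
```

Run:
```python
from h import *
plan([.38,.035,.235],4,0)
```

```text
t 41.45 tcp [0.5044 0.0229 0.3257] xang -88.18 z [ 0.4926 -0.0176 -0.8701] q [-0.039  0.012  1.931  0.003  0.684  1.488] F [ 8.3 -0.9  1.9] w 0.026
[-0.12, 0.95, 0.11] 0.0
[-0.12, 0.95, 0.11] 0.0
[-0.12, 0.95, 0.11] 0.0
[-0.12, 0.95, 0.11] 0.0
```

Request:
{"name": "arm_command", "arguments": {"deltas": [[255,[-0.1,0.95,0.1],0],[255,[-0.1,0.95,0.1],0],[255,[-0.1,0.7,0.1],0],[255,[0,0.5,0.1],0],[255,[0,0.4,0.1],0],[255,[0,0.6,0.1],0],[255,[0,0.95,0.2],0],[255,[0,0.95,0.2],0],[255,[0,0.95,0.2],0]]}}

```text
time_s: 42.35
tcp_pos: [0.351, 0.0324, 0.2332]
orientation: [-1.987, 1.903, -0.548]
wrist_force: [-0.5, -0.9, -2.4]
gripper_width: 0.026
```

Run:
```python
from h import *
st()
```

```text
t 42.35 tcp [0.351  0.0324 0.2332] xang -88.2 z [ 0.493  -0.0234 -0.8697] q [-0.014 -0.088  2.325 -0.044  0.389  1.55 ] F [-0.5 -0.9 -2.4] w 0.026
```

Request:
{"name": "arm_command", "arguments": {"deltas": [[255,[0,0.95,0.3],0],[255,[0,0.95,0.3],0],[255,[0,0.95,0.3],0],[255,[0,0.95,0.3],0]]}}

```text
time_s: 42.75
tcp_pos: [0.3111, 0.0409, 0.2322]
orientation: [-2.037, 1.961, -0.488]
wrist_force: [0.7, 0.1, -1.6]
gripper_width: 0.0262
```

Run:
```python
from h import *
st()
```

```text
t 42.75 tcp [0.3111 0.0409 0.2322] xang -88.47 z [ 0.4207 -0.0369 -0.9064] q [ 0.052 -0.139  2.325 -0.117  0.526  1.673] F [ 0.7  0.1 -1.6] w 0.0262
```

Run:
```python
from h import *
a=np.array([-.4226,.006,.906]);tip=np.array([.6143,-.007,.119])
plan(tip+a*(.1+.055),9,0)
```

```text
t 42.75 tcp [0.3111 0.0409 0.2322] xang -88.47 z [ 0.4207 -0.0369 -0.9064] q [ 0.052 -0.139  2.325 -0.117  0.526  1.673] F [ 0.7  0.1 -1.6] w 0.0262
[0.15, -0.62, 0.21] 0.0
[0.15, -0.62, 0.21] 0.0
[0.15, -0.62, 0.21] 0.0
[0.15, -0.62, 0.21] 0.0
[0.15, -0.62, 0.21] 0.0
[0.15, -0.62, 0.21] 0.0
[0.15, -0.62, 0.21] 0.0
[0.15, -0.62, 0.21] 0.0
[0.15, -0.62, 0.21] 0.0
```

Request:
{"name": "arm_command", "arguments": {"deltas": [[255,[0.1,-0.5,0],0],[255,[0.15,-0.7,0.2],0],[255,[0.15,-0.7,0.25],0],[255,[0.15,-0.7,0.25],0],[255,[0.15,-0.7,0.25],0],[255,[0.15,-0.7,0.25],0],[255,[0.15,-0.6,0.2],0],[255,[0.1,-0.4,0.1],0]]}}

```text
time_s: 43.55
tcp_pos: [0.5264, 0.0067, 0.2844]
orientation: [-2.019, 1.934, -0.523]
wrist_force: [-0.0, 0.0, -1.9]
gripper_width: 0.0261
```

```bash
cat > ap.py <<'E'
from h import *
a=np.array([-.4226,.006,.906]);tip=np.array([.6145,-.007,.119])
def rep(gap):
    s,M=st();ca=M@np.array([0,-.012,-1]);mouth=s['tcp_pos']+M@np.array([0,.0024,.101])
    rel=mouth-tip;h=rel@a;lat=rel-h*a
    print('axis err deg',np.degrees(np.arccos(ca@a/np.linalg.norm(ca))).round(2),'coupler axis',ca.round(3),'mouth h mm',(h*1000).round(1),'lat mm',(lat*1000).round(1))
    d=M.T@(a*gap-rel);print('units to gap',(d/.04).round(3))
E
python3 -c "
from ap import *
rep(.02)"
```

```text
t 43.55 tcp [0.5264 0.0067 0.2844] xang -88.31 z [ 0.454  -0.0367 -0.8903] q [-0.063  0.102  1.935 -0.014  0.631  1.474] F [-0.   0.  -1.9] w 0.0261
axis err deg 2.6 coupler axis [-0.443  0.037  0.896] mouth h mm 86.3 lat mm [-7.9  9.3 -3.7]
units to gap [ 0.19 -0.15  1.67]
```

Request:
{"name": "arm_command", "arguments": {"deltas": [[255,[0.05,-0.05,0.4],0],[255,[0.05,-0.05,0.4],0],[255,[0.05,-0.05,0.4],0],[255,[0.05,0,0.3],0],[255,[0,0,0],0]]}}

```text
time_s: 44.05
tcp_pos: [0.5704, -0.0025, 0.2477]
orientation: [-2.002, 1.916, -0.552]
wrist_force: [0.1, -0.1, -2.8]
gripper_width: 0.0263
```

```bash
python3 -c "
from ap import *
rep(.012)"
```

```text
t 44.05 tcp [ 0.5704 -0.0025  0.2477] xang -88.35 z [ 0.4807 -0.0386 -0.876 ] q [-0.078  0.206  1.932 -0.002  0.501  1.451] F [ 0.1 -0.1 -2.8] w 0.0263
axis err deg 3.84 coupler axis [-0.47   0.039  0.882] mouth h mm 34.4 lat mm [16.8  0.3  7.9]
units to gap [-0.037  0.499  0.528]
```

Request:
{"name": "arm_command", "arguments": {"deltas": [[255,[0,0.25,0],0],[255,[0,0.25,0],0],[255,[0,0,0],0]]}}

```text
time_s: 44.35
tcp_pos: [0.5508, -0.003, 0.2394]
orientation: [-2.001, 1.914, -0.555]
wrist_force: [0.1, -0.1, -1.9]
gripper_width: 0.0261
```

```bash
python3 -c "
from ap import *
rep(.012)"
```

```text
t 44.35 tcp [ 0.5508 -0.003   0.2394] xang -88.32 z [ 0.4828 -0.0384 -0.8749] q [-0.083  0.192  1.982  0.004  0.462  1.44 ] F [ 0.1 -0.1 -1.9] w 0.0261
axis err deg 3.95 coupler axis [-0.472  0.039  0.881] mouth h mm 35.2 lat mm [-2.2 -0.2 -1. ]
units to gap [-0.022 -0.021  0.583]
```

Run:
```python
from h import *
plan([.385,-.09,.235],4,0)
s,M=st();p=s['tcp_pos'];rowsto(p+np.array([-.78,.38,-.5])*.04,1)
```

```text
t 44.35 tcp [ 0.5508 -0.003   0.2394] xang -88.32 z [ 0.4828 -0.0384 -0.8749] q [-0.083  0.192  1.982  0.004  0.462  1.44 ] F [ 0.1 -0.1 -1.9] w 0.0261
[0.51, 0.95, -0.46] 0.0
[0.51, 0.95, -0.46] 0.0
[0.51, 0.95, -0.46] 0.0
[0.51, 0.95, -0.46] 0.0
t 44.35 tcp [ 0.5508 -0.003   0.2394] xang -88.32 z [ 0.4828 -0.0384 -0.8749] q [-0.083  0.192  1.982  0.004  0.462  1.44 ] F [ 0.1 -0.1 -1.9] w 0.0261
t 44.35 tcp [ 0.5508 -0.003   0.2394] xang -88.32 z [ 0.4828 -0.0384 -0.8749] q [-0.083  0.192  1.982  0.004  0.462  1.44 ] F [ 0.1 -0.1 -1.9] w 0.0261
per row x1 [-0.43  0.9   0.05]
```

Request:
{"name": "arm_command", "arguments": {"deltas": [[255,[0.5,0.8,-0.46],0],[255,[0.6,0.9,-0.5],0],[255,[0.6,0.9,-0.4],0],[255,[0.5,0.7,-0.3],0],[255,[0.1,0.5,0],0],[255,[-0.2,0.4,0.05],0],[255,[-0.3,0.5,0.05],0],[255,[-0.43,0.9,0.1],0],[255,[-0.43,0.9,0.2],0]]}}

```text
time_s: 45.25
tcp_pos: [0.3379, -0.0698, 0.2217]
orientation: [-2.028, 1.932, -0.517]
wrist_force: [1.3, 0.6, -2.0]
gripper_width: 0.0261
```

Run:
```python
from h import *
st()
```

```text
t 45.25 tcp [ 0.3379 -0.0698  0.2217] xang -88.0 z [ 0.4487 -0.0356 -0.893 ] q [-0.482 -0.069  2.327  0.392  0.48   0.728] F [ 1.3  0.6 -2. ] w 0.0261
```

Request:
{"name": "arm_command", "arguments": {"deltas": [[255,[-0.43,0.9,0.25],0],[255,[-0.43,0.9,0.25],0],[255,[-0.43,0.9,0.25],0]]}}

```text
time_s: 45.55
tcp_pos: [0.3028, -0.0356, 0.2268]
orientation: [-2.069, 1.974, -0.439]
wrist_force: [0.3, 0.4, -0.9]
gripper_width: 0.0263
```

Run:
```python
from h import *
st()
```

```text
t 45.55 tcp [ 0.3028 -0.0356  0.2268] xang -87.81 z [ 0.3813 -0.0281 -0.924 ] q [-0.366 -0.141  2.327  0.2    0.588  1.011] F [ 0.3  0.4 -0.9] w 0.0263
```

Request:
{"name": "arm_command", "arguments": {"deltas": [[255,[-0.6,0.6,0.2],0],[255,[0.05,-0.4,0],0],[255,[0.0,-0.7,0.2],0],[255,[0.0,-0.7,0.25],0],[255,[0.0,-0.7,0.25],0],[255,[0,-0.7,0.25],0],[255,[0,-0.7,0.25],0],[255,[0,-0.5,0.2],0]]}}

```text
time_s: 46.35
tcp_pos: [0.4756, -0.0024, 0.2432]
orientation: [-2.08, 1.976, -0.43]
wrist_force: [-0.8, -0.5, -1.4]
gripper_width: 0.0265
```

```bash
python3 -c "
from ap import *
rep(.02)"
```

```text
t 46.35 tcp [ 0.4756 -0.0024  0.2432] xang -87.58 z [ 0.3722 -0.028  -0.9277] q [-0.1    0.106  2.029  0.016  0.625  1.409] F [-0.8 -0.5 -1.4] w 0.0265
axis err deg 4.26 coupler axis [-0.361  0.029  0.932] mouth h mm 70.5 lat mm [-73.7   1.3 -34.4]
units to gap [ 0.126 -2.096  1.151]
```

Request:
{"name": "arm_command", "arguments": {"deltas": [[255,[0.04,-0.5,0.18],0],[255,[0.04,-0.5,0.18],0],[255,[0.04,-0.4,0.15],0],[255,[0,-0.3,0.15],0],[255,[0,0,0],0]]}}

```text
time_s: 46.85
tcp_pos: [0.5541, -0.0035, 0.2464]
orientation: [-2.076, 1.971, -0.437]
wrist_force: [0.8, 0.9, -1.4]
gripper_width: 0.0259
```

```bash
python3 -c "
from ap import *
rep(.02)"
```

```text
t 46.85 tcp [ 0.5541 -0.0035  0.2464] xang -87.56 z [ 0.3787 -0.0282 -0.9251] q [-0.085  0.206  1.887  0.006  0.659  1.43 ] F [ 0.8  0.9 -1.4] w 0.0259
axis err deg 3.91 coupler axis [-0.368  0.029  0.93 ] mouth h mm 40.3 lat mm [-7.4  0.2 -3.4]
units to gap [ 0.008 -0.227  0.498]
```

Request:
{"name": "arm_command", "arguments": {"deltas": [[255,[0,0,-0.9],0],[255,[0,0,-0.9],0],[255,[0,-0.05,0.4],0],[255,[0,-0.05,0.4],0],[255,[0,-0.05,0.4],0],[255,[0,-0.05,0.4],0],[255,[0,0,0.2],0],[255,[0,0,0],0]]}}

```text
time_s: 47.65
tcp_pos: [0.5517, -0.0022, 0.2494]
orientation: [-2.08, 1.974, -0.431]
wrist_force: [0.7, -0.5, -1.9]
gripper_width: 0.026
```

```bash
python3 -c "
from ap import *
rep(.02)"
```

```text
t 47.65 tcp [ 0.5517 -0.0022  0.2494] xang -87.53 z [ 0.373  -0.0279 -0.9274] q [-0.082  0.201  1.883  0.004  0.675  1.434] F [ 0.7 -0.5 -1.9] w 0.026
axis err deg 4.21 coupler axis [-0.362  0.029  0.932] mouth h mm 44.0 lat mm [-8.8  1.5 -4.1]
units to gap [ 0.041 -0.272  0.587]
```

Request:
{"name": "arm_command", "arguments": {"deltas": [[255,[0,1,-0.4],0],[255,[0,1,-0.4],0],[255,[0,1,-0.4],0],[255,[0,1,-0.4],0],[255,[0,-0.6,0.2],0],[255,[0,-0.6,0.2],0],[255,[0,-0.6,0.2],0],[255,[0,-0.6,0.2],0],[255,[0,-0.6,0.2],0],[255,[0,-0.5,0.2],0],[255,[0,0,0],0]]}}

```text
time_s: 48.75
tcp_pos: [0.5198, -0.0, 0.2549]
orientation: [-2.083, 1.974, -0.427]
wrist_force: [-0.7, 0.5, -1.3]
gripper_width: 0.0262
```

```bash
python3 -c "
from ap import *
rep(.02)"
```

```text
t 48.75 tcp [ 0.5198 -0.      0.2549] xang -87.43 z [ 0.3697 -0.0266 -0.9288] q [-0.084  0.151  1.931  0.007  0.68   1.428] F [-0.7  0.5 -1.3] w 0.0262
axis err deg 4.37 coupler axis [-0.359  0.027  0.933] mouth h mm 62.5 lat mm [-33.1   3.8 -15.4]
units to gap [ 0.131 -0.968  1.01 ]
```

Request:
{"name": "arm_command", "arguments": {"deltas": [[255,[0.05,-0.35,0.2],0],[255,[0.05,-0.35,0.25],0],[255,[0.03,-0.25,0.25],0],[255,[0,0,0.1],0],[255,[0,0,0],0]]}}

```text
time_s: 49.25
tcp_pos: [0.5705, -0.0033, 0.2376]
orientation: [-2.087, 1.974, -0.423]
wrist_force: [-0.6, 0.3, -1.4]
gripper_width: 0.026
```

```bash
python3 -c "
from ap import *
rep(.006)"
```

```text
t 49.25 tcp [ 0.5705 -0.0033  0.2376] xang -87.34 z [ 0.3666 -0.0259 -0.93  ] q [-0.082  0.242  1.859  0.007  0.665  1.429] F [-0.6  0.3 -1.4] w 0.026
axis err deg 4.54 coupler axis [-0.355  0.027  0.934] mouth h mm 25.5 lat mm [1.5 0.8 0.7]
units to gap [0.008 0.014 0.489]
```

Request:
{"name": "arm_command", "arguments": {"deltas": [[255,[0,0.02,0.25],0],[255,[0,0.01,0.25],0],[255,[0,0.01,0.15],0]]}}

```text
time_s: 49.55
tcp_pos: [0.5773, -0.004, 0.2113]
orientation: [-2.087, 1.975, -0.422]
wrist_force: [-0.6, 0.8, -2.2]
gripper_width: 0.026
```

```bash
python3 -c "
from ap import *
rep(-.01)
im,d=optics.grab_frame('side');save('s8.png',im[120:240,240:380],5)"
```

```text
t 49.55 tcp [ 0.5773 -0.004   0.2113] xang -87.34 z [ 0.3658 -0.0259 -0.9303] q [-0.082  0.285  1.879  0.008  0.602  1.428] F [-0.6  0.8 -2.2] w 0.026
axis err deg 4.59 coupler axis [-0.355  0.027  0.935] mouth h mm -1.2 lat mm [-3.   0.2 -1.4]
units to gap [ 0.007 -0.096  0.213]
```

View pics/s8.png

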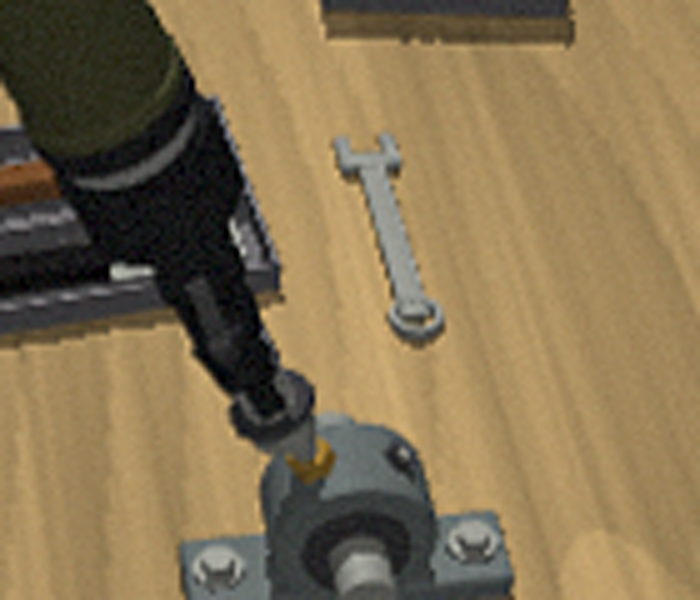

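Request:
{"name": "arm_command", "arguments": {"deltas": [[255,[0,-0.08,0.04],0],[255,[0,-0.03,0.1],0],[255,[0,0,0.08],0],[255,[0,0,0.06],0]], "newtons": 30}}

```text
time_s: 50.0
tcp_pos: [0.5854, -0.004, 0.2018]
orientation: [-2.088, 1.976, -0.421]
wrist_force: [-7.1, 0.0, 10.5]
gripper_width: 0.0259
```

```bash
python3 -c "
from ap import *
rep(-.011)"
```

```text
t 50.0 tcp [ 0.5854 -0.004   0.2018] xang -87.34 z [ 0.3648 -0.0258 -0.9307] q [-0.081  0.308  1.874  0.007  0.585  1.43 ] F [-7.1  0.  10.5] w 0.0259
axis err deg 4.64 coupler axis [-0.354  0.027  0.935] mouth h mm -13.2 lat mm [-0.1  0.3 -0. ]
units to gap [ 0.009  0.002 -0.056]
```

Request:
{"name": "arm_command", "arguments": {"deltas": [[255,[0,0,0],0],[255,[0,0.07,0.02],0],[255,[0,0.07,0.02],0]], "newtons": 20}}

```text
time_s: 50.3
tcp_pos: [0.5835, -0.0041, 0.203]
orientation: [-2.081, 1.97, -0.431]
wrist_force: [-1.2, 1.5, 6.5]
gripper_width: 0.0263
```

```bash
cat > ms.py <<'E'
from ap import *
s,M=st()
cal=K('wrist');im,d=optics.grab_frame('wrist');P=cloud('wrist',d,cal)
import sys;save(sys.argv[1],im,1.4)
q=(P.reshape(-1,3)-s['tcp_pos'])@M
k=q[(abs(q[:,0])<.004)&(q[:,2]>.043)&(q[:,2]<.072)&(q[:,1]>-.03)&(q[:,1]<.0)]
p=np.polyfit(k[:,2],k[:,1],1);r=k[:,1]-np.polyval(p,k[:,2]);k=k[abs(r)<.001];p=np.polyfit(k[:,2],k[:,1],1)
ca=M@np.array([0,-p[0],-1]);ca/=np.linalg.norm(ca)
t=q[(np.hypot(q[:,0],q[:,1]-.001)<.009)&(q[:,2]>.02)&(q[:,2]<.045)];zc=np.median(t[:,2])
print('slope',p.round(4),'cap z',zc.round(4),'axis',ca.round(3),'err',np.degrees(np.arccos(ca@a/np.linalg.norm(a))).round(2))
mouth=s['tcp_pos']+M@np.array([0,p[1]+p[0]*(zc+.068)+.014,zc+.068]);rel=mouth-tip;h=rel@a;print('mouth h',(h*1000).round(1),'lat',((rel-h*a)*1000).round(1))
A=np.c_[t[:,:2],np.ones(len(t))];print('cap plane',np.linalg.lstsq(A,t[:,2],rcond=None)[0].round(4))
E
python3 ms.py w9.png
```

```text
t 50.3 tcp [ 0.5835 -0.0041  0.203 ] xang -87.36 z [ 0.3745 -0.0258 -0.9269] q [-0.082  0.303  1.883  0.009  0.571  1.427] F [-1.2  1.5  6.5] w 0.0263
slope [ 0.0088 -0.0126] cap z 0.0331 axis [-0.366  0.026  0.93 ] err 3.7
mouth h -11.6 lat [-0.2  0.2 -0.1]
cap plane [-0.008  -0.0155  0.0331]
```

View pics/w9.png

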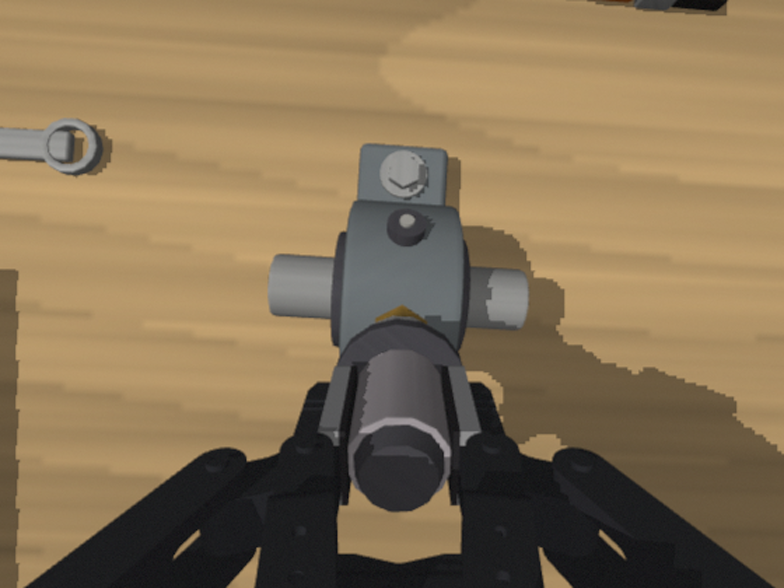

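Request:
{"name": "arm_command", "arguments": {"deltas": [[255,[0,0.12,0.05],0],[255,[0,0.12,0.05],0],[255,[0,0.12,0.05],0],[255,[0,0.12,0.05],0]], "newtons": 60}}

```text
time_s: 50.75
tcp_pos: [0.5807, -0.0043, 0.2008]
orientation: [-2.058, 1.949, -0.465]
wrist_force: [-1.5, 3.2, 10.3]
gripper_width: 0.0261
```

```bash
python3 -c "
from ap import *
rep(-.019)"
```

```text
t 50.75 tcp [ 0.5807 -0.0043  0.2008] xang -87.48 z [ 0.4084 -0.0253 -0.9125] q [-0.085  0.297  1.917  0.02   0.506  1.417] F [-1.5  3.2 10.3] w 0.0261
axis err deg 2.36 coupler axis [-0.397  0.026  0.917] mouth h mm -12.5 lat mm [-0.   0.1 -0. ]
units to gap [-0.    -0.003  0.162]
```

Pivoting about the seated socket swings the tool into line (axis error 4.6° → 2.4°). I continue.

Request:
{"name": "arm_command", "arguments": {"deltas": [[255,[0.05,0.12,0.05],0],[255,[0.05,0.12,0.05],0],[255,[0.05,0.1,0.05],0]], "newtons": 80}}

```text
time_s: 51.05
tcp_pos: [0.578, -0.0077, 0.1989]
orientation: [-2.039, 1.936, -0.482]
wrist_force: [-3.0, 15.8, 11.5]
gripper_width: 0.0263
```

```bash
python3 -c "
from ap import *
rep(-.019)"
```

```text
t 51.05 tcp [ 0.578  -0.0077  0.1989] xang -87.59 z [ 0.43   -0.0207 -0.9026] q [-0.097  0.293  1.942  0.047  0.463  1.384] F [-3.  15.8 11.5] w 0.0263
axis err deg 1.61 coupler axis [-0.419  0.021  0.908] mouth h mm -13.1 lat mm [-0.8 -2.8 -0.3]
units to gap [-0.071 -0.024  0.146]
```

Request:
{"name": "arm_command", "arguments": {"deltas": [[255,[-0.06,0,0.05],0],[255,[0,0,0.06],0],[255,[0,0,0.06],0]], "newtons": 100}}

```text
time_s: 51.35
tcp_pos: [0.5798, -0.0049, 0.197]
orientation: [-2.038, 1.931, -0.487]
wrist_force: [-8.7, 0.2, 10.9]
gripper_width: 0.0257
```

```bash
python3 -c "
from ap import *
rep(-.0195)"
```

```text
t 51.35 tcp [ 0.5798 -0.0049  0.197 ] xang -87.5 z [ 0.4344 -0.0211 -0.9005] q [-0.091  0.297  1.944  0.042  0.451  1.392] F [-8.7  0.2 10.9] w 0.0257
axis err deg 1.61 coupler axis [-0.424  0.022  0.906] mouth h mm -15.6 lat mm [ 0.4 -0.1  0.2]
units to gap [-0.004  0.012  0.097]
```

Request:
{"name": "arm_command", "arguments": {"deltas": [[255,[0,0,0.1],0],[255,[0,0,0.1],0],[255,[0,0,0.1],0]]}}

```text
time_s: 51.65
tcp_pos: [0.5814, -0.0049, 0.1936]
orientation: [-2.037, 1.927, -0.493]
wrist_force: [-31.0, -0.6, 46.9]
gripper_width: 0.0258
```

```bash
python3 -c "
from ap import *
rep(-.0195)"
```

```text
t 51.65 tcp [ 0.5814 -0.0049  0.1936] xang -87.43 z [ 0.4385 -0.0217 -0.8985] q [-0.09   0.304  1.948  0.043  0.436  1.391] F [-31.   -0.6  46.9] w 0.0258
axis err deg 1.66 coupler axis [-0.428  0.022  0.904] mouth h mm -19.4 lat mm [ 0.8 -0.1  0.4]
units to gap [-0.003  0.022  0.002]
```

Snapped through to the hard stop (mouth depth 19.4 mm, about 8 mm of travel). I relax the force to a moderate hold.

Request:
{"name": "arm_command", "arguments": {"deltas": [[255,[0,0,0.04],0],[255,[0,0,0.04],0]]}}

```text
time_s: 51.85
tcp_pos: [0.5805, -0.0049, 0.1941]
orientation: [-2.037, 1.926, -0.495]
wrist_force: [-4.9, -0.4, 5.3]
gripper_width: 0.0255
```

```bash
python3 ms.py w10.png; python3 -c "
from ap import *
rep(-.0195)
im,d=optics.grab_frame('side');save('s10.png',im[80:300,180:420],3)"
```

```text
t 51.85 tcp [ 0.5805 -0.0049  0.1941] xang -87.41 z [ 0.4405 -0.0221 -0.8975] q [-0.09   0.302  1.951  0.042  0.433  1.39 ] F [-4.9 -0.4  5.3] w 0.0255
slope [ 0.0108 -0.0126] cap z 0.0331 axis [-0.431  0.023  0.902] err 1.09
mouth h -18.6 lat [ 0.4 -0.1  0.2]
cap plane [-0.0032 -0.0128  0.0331]
t 51.9 tcp [ 0.5805 -0.0049  0.194 ] xang -87.42 z [ 0.4404 -0.0221 -0.8976] q [-0.09   0.302  1.951  0.042  0.433  1.39 ] F [-4.2  0.2  4.8] w 0.026
axis err deg 1.7 coupler axis [-0.43   0.023  0.903] mouth h mm -18.7 lat mm [ 0.4 -0.1  0.2]
units to gap [-0.004  0.012  0.019]
```

View pics/w10.png

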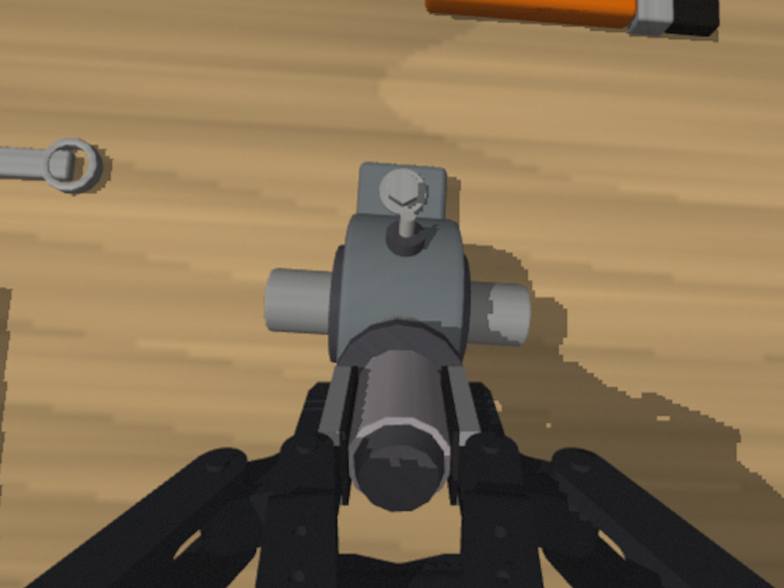

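View pics/s10.png

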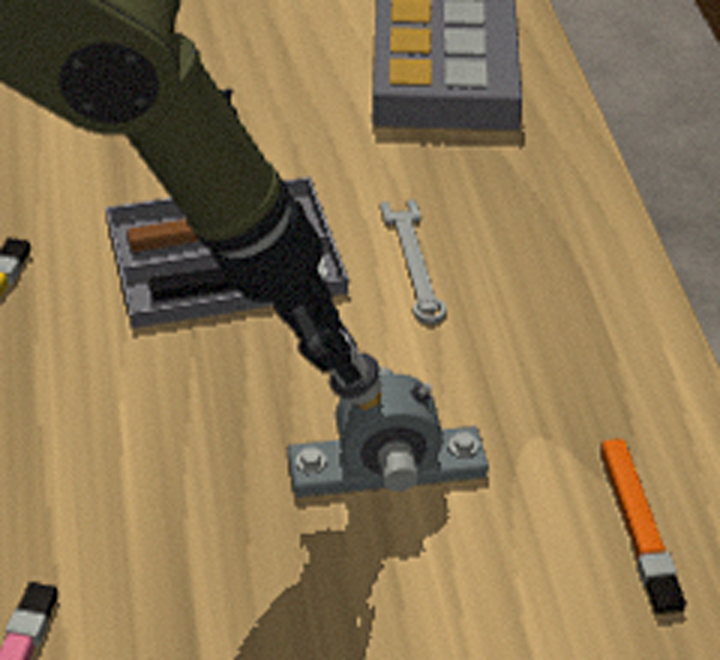

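Request:
{"name": "arm_command", "arguments": {"deltas": [[255,[0,0,0.06],0],[255,[0,0,0.06],0]]}}

```text
time_s: 52.15
tcp_pos: [0.5807, -0.0049, 0.1936]
orientation: [-2.036, 1.924, -0.498]
wrist_force: [-16.8, -0.1, 22.5]
gripper_width: 0.0256
```

```bash
python3 -c "
from ap import *
rep(-.0195)"
```

```text
t 52.15 tcp [ 0.5807 -0.0049  0.1936] xang -87.39 z [ 0.4426 -0.0224 -0.8965] q [-0.09   0.303  1.952  0.042  0.428  1.39 ] F [-16.8  -0.1  22.5] w 0.0256
axis err deg 1.75 coupler axis [-0.432  0.023  0.902] mouth h mm -19.1 lat mm [ 0.7 -0.1  0.3]
units to gap [-0.005  0.018  0.01 ]
```

```bash
python3 -c "
from ap import *
im,d=optics.grab_frame('wrist');save('w11.png',im[120:260,200:360],4)
rep(-.0195)
print(finish_job());st()"
```

```text
t 52.2 tcp [ 0.5806 -0.0048  0.1936] xang -87.39 z [ 0.4426 -0.0224 -0.8964] q [-0.09   0.303  1.953  0.042  0.428  1.39 ] F [-13.5   0.6  20.3] w 0.026
axis err deg 1.75 coupler axis [-0.432  0.023  0.902] mouth h mm -19.0 lat mm [ 0.6 -0.1  0.3]
units to gap [-0.005  0.016  0.011]
the job is handed in; nothing more can be done
None
the job is handed in; nothing more can be done
```

View pics/w11.png

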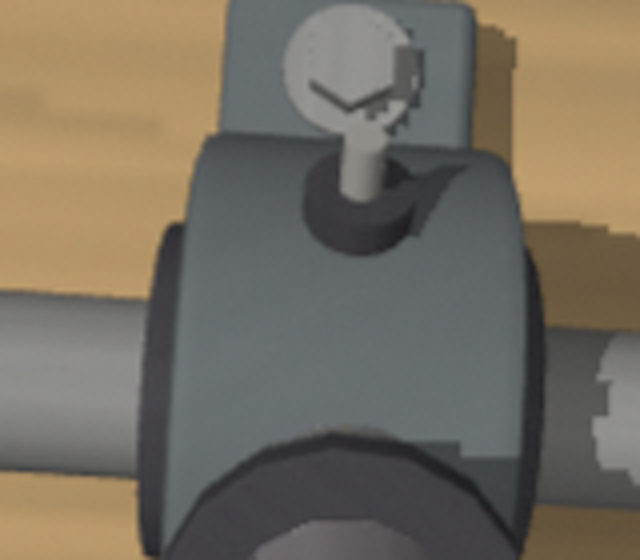

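The brush is in the tray and the coupler is pressed onto the nipple past the snap. I handed the job in at about 52.2 s with the gripper still holding the coupler at 100 N grip.

- **Brush:** it lies flat and lengthwise in the empty, wider compartment, and I let go of it. The wrist picture after release showed it free. The side view near the end still shows its handle in the compartment, with the arm hiding the rest.
- **Coupler:** at the last reading the socket mouth was about 19 mm past the nipple's rest position, which is roughly 8 mm of nipple travel. The white pin is clearly raised in the last picture, and the wrist force was about 25–30 N along the axis. The lateral offset was under 1 mm.
- **Squareness:** the coupler's axis was about 1–2° off the nipple's. A direct camera fit gave 1.1° and the tool pose gave 1.75°, so those two checks differ slightly.
- **Other items:** I did not touch the scraper, tin or wrench. I last saw the tin only in earlier pictures.

The moves allow no direct tilt, so I tilted the tool by pushing it against its reach limits. That was imprecise and took many tries. I did the last of the alignment by pivoting about the seated socket.

The wrist force read 88 N once, when a joint reached its end stop, and about 57 N once at the nipple's stop. Both are below the 120 N limit, though I only saw the force at the end of each move.

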